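Hang the splash gate on its hinge pin

TASK

Close the splash guard round the polishing wheel: push the loose gate into the gap in the guard, its blade into the spring catch, until both ends are fully home, the knuckle backed into the hinge saddle and the blade against the stop. Then take the hinge pin from the rack and push it down through both knuckles, past the spring ball, until its collar sits on the gate's knuckle, and let go. Push firmly but do not force the gate or the pin, and leave the other things on the bench where they are.

Things in the scene. Friction and masses are not known exactly. Their poses are not given: they have to be found in the camera images.
- guard: Fixed polishing wheel (300 mm cast iron disc, its top 35 mm above the bench) inside a round grey sheet-steel splash guard (radius 165 mm, 56 mm high, 4 mm thick). Origin on the bench under the wheel centre; z up; the guard's gap, 80 deg wide, lies at its -x side. At the gap's +y end is the steel hinge bracket, at its -y end the steel spring catch, 56 mm high.
- hinge (a point): Centre of the top of the fixed hinge knuckle, at (-136.6, 118.7, 32) mm in the guard's frame: an upright steel barrel, diameter 24 mm, from the bench to 32 mm high, with a vertical bore of 11.2 mm, its top edge only broken 0.5 mm. Behind it (guard's +x) a V-shaped saddle, from 34 to 56 mm high, stops the gate's knuckle right above the fixed one.
- ball (a point): Point on the axis of the fixed knuckle's bore, 20 mm above the bench, where a hidden spring ball rubs on the pin. A pin dropped in stops on it 14 to 20 mm short of home; pushing past it takes about 3 to 12 N; it clicks into the pin's groove when the pin is home.
- stop (a point): Inside the spring catch, where the tip of the gate's blade meets the stop: (-112, -111, 35) mm in the guard's frame. The catch is open to the guard's -x; two sprung rollers, 10 mm wide, 10 mm before the stop, squeeze the blade and hold it by friction. Pushing the gate home takes about 8 to 18 N at its grip; then both ends stop it solidly.
- gate: Loose gate of the guard, 0.3 to 0.6 kg: grey sheet bent to the guard's radius, 56 mm high, 245 mm from end to end, standing on the bench. Origin on the bench under its black grip block; z up, x towards the wheel. Home, its axes are parallel to the guard's and its origin is at (-165, 0, 0) mm in the guard's frame; it goes in along the guard's +x, on the bench or up to 4 mm above it.
- gate_grip (a point): Point on the gate's grip block, 78 mm above the gate's origin. The block is 14 mm thick (along the gate's x), 50 mm long (along y) and stands from 57 to 93 mm above the bench, directly on the sheet.
- gate_eye (a point): Centre of the top of the gate's own hinge knuckle, at (28.4, 118.7, 56) mm in the gate's frame: a steel barrel, diameter 24 mm, from 34 to 56 mm high, with a vertical bore of 11.2 mm, its mouth a 6 mm deep cone, 17 mm wide at the top. In line with the fixed knuckle when the gate is in place.
- gate_blade (a point): Tip of the gate's blade, at (53, -111, 35) mm in the gate's frame: a flat steel tongue, 6 mm thick, 30 mm high, pointing along the gate's +x. At point stop when the gate is home.
- pin: Loose steel hinge pin, 75 g, in one of the rack's holes (straight hexagonal grip; the dops end in a wide cup). Origin on its axis at the collar's underside, z up. Collar 22 mm wide, 5 mm thick; grip from 5 to 45 mm above the origin, 14 mm across flats, two of them facing its +y and -y; shank 10 mm wide, 52 mm long, the last 2 mm tapering to 8.4 mm. Home, its origin is at point gate_eye.
- pin_tip (a point): Tip of the pin's shank, 52 mm below the pin's origin on its axis. The catch groove is 36 mm below the origin.
- rack: Fixed wooden block, 190 x 62 x 58 mm high, with three holes of 12 mm, 54 mm deep, at x = -60, 0 and 60 mm along its length; origin under its centre. The pin and two dops stand in the holes, their collars on the block's top.
- dop1: Bystander: steel dop (cup-ended stone holder, 25 mm wide, 39 mm above the rack), origin at the underside of its collar.
- dop2: Bystander: a second dop like dop1.
- tang: Bystander: polishing arm, 200 x 150 x 90 mm, on two screw feet and a dop.
- dropper: Bystander: amber dropper bottle, 32 mm wide, 100 mm high; origin under it.
- tin: Bystander: round aluminium tin, 70 mm wide, 22 mm high; origin under it.
- squeeze: Bystander: white squeeze bottle, 44 mm wide, 130 mm high; origin under it.
- cup: Bystander: small brass cup, 44 mm wide, 28 mm high; origin under it.
- loupe: Bystander: folded loupe, 60 x 24 x 16 mm; origin under it.
Not all that is in view belongs to the job. What is shaped like the gate but purple is not meant. What is shaped like the pin but blue is not meant.

How it is judged (in metres and radians):
On the way:
1. the gate is home: its knuckle within 2 mm of the fixed knuckle's axis, its blade within 2 mm of the stop (horizontal distance between gate_eye and hinge below 0.002 m and x of gate_blade in the frame of stop above -0.002 m and height (world z) of gate below 0.006 m), for 0.2 s.
At the end, for the whole second after the job is handed in: The gate stands in the gap, its knuckle within 2 mm of the fixed knuckle's axis and its blade within 2 mm of the stop; the pin stands through both knuckles with its collar within 2 mm of the gate's knuckle; pin and gate are released and at rest (horizontal distance between gate_eye and hinge below 0.002 m and x of gate_blade in the frame of stop above -0.002 m and angle between gate's own z axis and vertical below 0.06 rad and horizontal distance between pin_tip and hinge below 0.003 m and horizontal distance between pin and gate_eye below 0.003 m and z of pin in the frame of gate_eye below 0.002 m and z of pin_tip in the frame of hinge below -0.022 m and linear speed of each of pin, gate below 0.02 m/s); the robot touches nothing.
It fails at once if the pin is forced: more than 45 N between it and the guard or the gate (contact force between pin and guard above 45 N or contact force between pin and gate above 45 N).
It fails at once if the gate is forced: more than 60 N between it and the guard (contact force between gate and guard above 60 N).
It fails at once if a dop or another thing on the bench is moved by more than 30 mm (distance of any of dop1, dop2, tang, dropper, tin, squeeze, cup, loupe from where it was at the start of the episode above 0.03 m).
It also fails if it takes over 59 s, if anything falls off the work surface, if the arm or the gripper's body presses on something with over 40 N, if the wrist force passes 120 N, or if a joint passes its speed limit or range.

ROBOT

A 7-joint arm with a two-finger parallel gripper is mounted at the origin on the work surface. World frame = base frame: x ahead of the robot, y to its left, z up, the work surface at z = 0. Lengths are in mm, angles in rad, forces in N, time in s.
With the tool pointing down it reaches from about 350 to 900 mm from the base axis. Payload 8.1 kg.
Tool frame: the origin (TCP) lies at the very end of the fingers, on their centre line; the grasp point (between the pads) lies env.grasp_offset behind it (env.grasp_offset is the distance from the TCP to the grasp point, in mm); z points along the fingers, y is the direction in which the jaws open and shut (so a half turn about z gives the same grasp; the last joint's range is limited). The gripper opens to 85 mm and grips with 20 to 120 N. Pads are 22 mm wide; open, the fingers measure 114 mm over their backs; the gripper's body (76 mm by 85 mm) begins 54 mm behind the grasp point. The pads swing forward as they close: fully open they stand 13 mm farther back than shut.
Start: joints at [-1.346, 0.434, 0.025, 1.573, -0.012, 1.134, -0.075], TCP at [201.253, 591.725, 231.323] pointing down, gripper open.
Joint ranges: [-2.62, 2.62], [-0.44, 2.09], [-1.27, 1.32], [0.08, 2.57], [-1.32, 4.46], [0.12, 2], [-2.74, 2.74]. Speed limits (rad/s): [2.22, 2.22, 3.01, 3.01, 3.14, 3.14, 3.14].

INTERFACE

Orientations are given as a unit quaternion [w, x, y, z].
In Python, from bench import env gives the robot as it stands.
- The arm moves only by the tool send_rows, never from a script. Its argument "increments" is text: rows parted by semicolons, each of 7 numbers parted by spaces: the turn, a rotation vector about the tool's x, y, z in rad, then the shift along the tool's x, y, z in mm, then the opening, from 0 (shut) to 1 (fully open). A call has exactly 10 rows; each row is the pose to reach, as a shift and turn from the pose measured when the call began, along the tool's axes at that moment; what a row does not reach only later rows make up. A row lasts 1/8 s, in which the tool goes at most 62.5 mm and 10.7 degrees, less where a joint would pass 70% of its speed; a pose out of reach is approached as far as the arm can. A call with a gripper value outside its range is refused whole. The fingers move at their own pace and stop on an object; "grip_force" is the grip in N (left out, the last holds). Time passes only in rows, so rows that repeat a pose let the fingers close, or fill a call up. It gives the time, the measured TCP pose, the force and the opening at its end, in the units of the state.
- env.read_state(): the state, without advancing time (a new reading comes with each control period).
- env.read_camera(name): name is "scene" or "top"; returns a dict with "pixels" (420x560x3 uint8, red, green, blue), "z_map" (420x560 float32, mm along the optical axis (not along the pixel's ray), 0 where there is no reading), "camera_matrix" (3x3 intrinsics, pixels), "R" (3x3) and "t" (3): a world point X has camera coordinates R X + t. Camera axes: x right, y down, z forward; pixel columns grow to the right and rows downward; lengths in mm; the calibration is good to about 2 mm. A picture is of the moment at which its call begins.
- env.finish_job(): hands the job in, once; it reports no verdict.
The state is a dict: "clock": time; "qpos": joint angles; "joint_velocities": joint speeds; "joint_torque": joint torques, N m; "ee_pos": TCP position; "eef_rot": TCP orientation; "wrist_force": force on the tool from outside, world axes, zero at the start; "torque": the same for the moment, N m; "finger_gap": finger opening in mm.
Only numpy, scipy, OpenCV 4.12 (cv2) and the standard library are available. Lean on these libraries where they do the work, as an engineer would, in place of code of your own. Each camera call takes 0.05 s, during which the arm holds its last target.

## Working session

There is one attempt and no reset: what is moved stays moved. The work goes in short steps, Python scripts to look and compute and a tool call to move; the robot and the scene stay as the last step left them, time stands still between calls to the robot, and variables do not carry over. Pictures are saved under pics/ and viewed, and the job is handed in when it is done.

Besides the shell and the picture viewer there is one more tool, called after "Emit:" by a JSON object that holds its "name" and its "arguments". send_rows: Moves the arm, as the interface text tells. Its arguments: {"type":"object","properties":{"increments":{"type":"string"},"grip_force":{"type":"number"}},"required":["increments"]}

```bash
ls; mkdir -p pics; python3 - <<'E'
from bench import env
import cv2,numpy as np
print(env.read_state(), env.grasp_offset)
for n in("scene","top"):
    c=env.read_camera(n); np.savez(n+"0.npz",**c)
    cv2.imwrite(f"pics/{n}0.png",c["pixels"][:,:,::-1]); print(n,c["camera_matrix"],c["R"],c["t"])
E
```

```text
pics
{'clock': 0.0, 'qpos': array([-1.34557975,  0.43525314,  0.02496881,  1.57410864, -0.01157566,
        1.13398324, -0.07509851]), 'joint_velocities': array([ 0.0015587 ,  0.00014075, -0.00086952, -0.00079612, -0.00013061,
        0.00012209, -0.0002558 ]), 'joint_torque': array([ 7.79570037e-04, -6.70476651e+01,  1.02551725e+00, -3.16214132e+01,
        1.56389724e-02,  1.22608489e-02,  1.14299942e-05]), 'ee_pos': array([201.13147193, 591.2167329 , 230.50272439]), 'eef_rot': array([-4.83261826e-05,  1.63202100e-01,  9.86592331e-01, -8.02480704e-04]), 'wrist_force': array([ 0.29822561,  0.69199931, -0.02086418]), 'torque': array([-0.03285461,  0.04434702,  0.02497647]), 'finger_gap': 85.36505053227798} 18.700000000000003
scene [[393.97983333   0.         277.29697381]
 [  0.         393.97983333 208.40710423]
 [  0.           0.           1.        ]] [[ 0.82744258  0.56148143  0.00879624]
 [ 0.31624165 -0.45297978 -0.83354696]
 [-0.46403662  0.69249399 -0.55237857]] [-406.37591522  -84.09202966 1341.67016227]
top [[489.2281764    0.         276.76118541]
 [  0.         489.2281764  217.40736112]
 [  0.           0.           1.        ]] [[ 0.00595653 -0.99985066  0.01622305]
 [-0.98151079 -0.00894954 -0.19119749]
 [ 0.19131412 -0.01478422 -0.98141751]] [ -19.01856624  480.07749754 1480.12516667]
```

View pics/scene0.png

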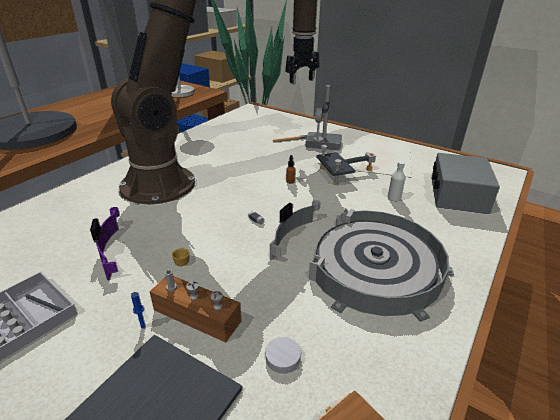

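View pics/top0.png

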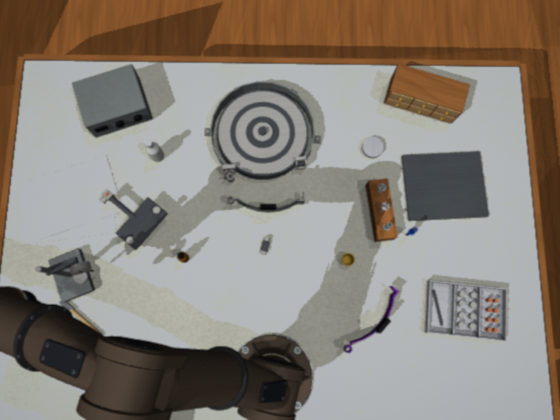

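The scene view shows the gate (black grip at ~(287,212)) in front of the guard (~(380,255)), with the rack at (195,305). In the top view the guard is at (262,130), the gate grip at (268,206) and the rack at (382,210). Next I'll zoom in.

```bash
python3 - <<'E'
import cv2,numpy as np
a=np.load("top0.npz")["pixels"][:,:,::-1]; b=np.load("scene0.npz")["pixels"][:,:,::-1]
cv2.imwrite("pics/t1.png",cv2.resize(a[70:220,190:340],None,fx=4,fy=4,interpolation=cv2.INTER_CUBIC))
cv2.imwrite("pics/s1.png",cv2.resize(b[190:320,260:460],None,fx=4,fy=4,interpolation=cv2.INTER_CUBIC))
r=np.hstack([cv2.resize(a[170:250,350:430],(400,400),interpolation=cv2.INTER_CUBIC),cv2.resize(b[260:340,145:245],(500,400),interpolation=cv2.INTER_CUBIC)])
cv2.imwrite("pics/r1.png",cv2.resize(r,(800,356)))
E
```

```text
(no output)
```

View pics/t1.png

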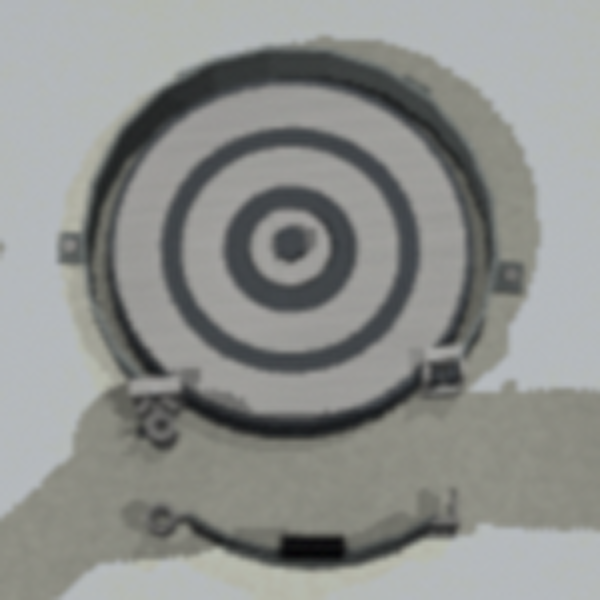

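View pics/s1.png

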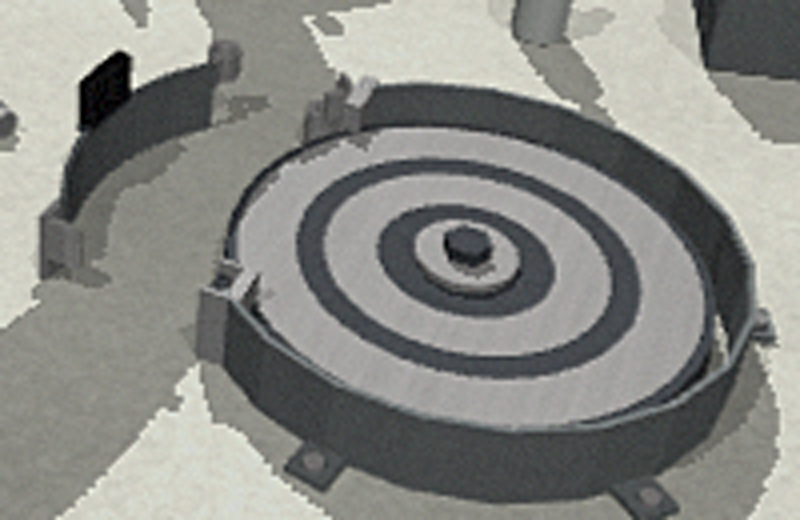

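View pics/r1.png

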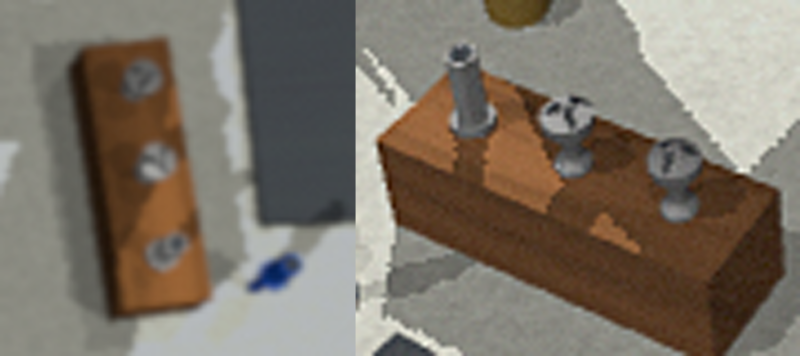

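```bash
cat > h.py <<'E'
import numpy as np,cv2
def cloud(c):
    z=c["z_map"].astype(float);K=c["camera_matrix"];v,u=np.mgrid[0:z.shape[0],0:z.shape[1]]
    P=np.stack([(u-K[0,2])/K[0,0]*z,(v-K[1,2])/K[1,1]*z,z],-1)
    X=(P-c["t"])@c["R"]; X[z==0]=np.nan; return X
def ray(c,u,v,h):
    K=c["camera_matrix"];d=c["R"].T@np.array([(u-K[0,2])/K[0,0],(v-K[1,2])/K[1,1],1.]);o=-c["R"].T@c["t"]
    return o+d*(h-o[2])/d[2]
def proj(c,X):
    p=c["camera_matrix"]@(c["R"]@np.asarray(X,float)+c["t"]);return p[:2]/p[2]
def tri(c1,p1,c2,p2):
    P=[c["camera_matrix"]@np.c_[c["R"],c["t"]] for c in(c1,c2)]
    x=cv2.triangulatePoints(P[0],P[1],np.array(p1,float).reshape(2,1),np.array(p2,float).reshape(2,1));return (x[:3]/x[3]).ravel()
E
python3 - <<'E'
from h import *
from scipy.optimize import least_squares
T=np.load("top0.npz");S=np.load("scene0.npz")
for n,c in(("top",T),("scene",S)):
    X=cloud(c);
    print(n,"centre px",X[130,262] if n=="top" else X[255,380], "bench", X[230,300] if n=="top" else X[230,215])
    Z=X[...,2]; m=(Z>44)&(Z<59)
    c0=np.array(ray(T,262,131,35)[:2])
    d=np.hypot(X[...,0]-c0[0],X[...,1]-c0[1])
    k=m&(d>145)&(d<185)
    p=X[k]
    r=least_squares(lambda q:np.hypot(p[:,0]-q[0],p[:,1]-q[1])-q[2],[*c0,165],loss="soft_l1")
    print(k.sum(),r.x,np.median(abs(r.fun)))
    # black grip
    m2=(Z>62)&(Z<98)&(X[...,0]>c0[0]-320)&(X[...,0]<c0[0]-150)&(abs(X[...,1]-c0[1])<120)
    g=X[m2];print("grip",m2.sum(),g.mean(0),g.min(0),g.max(0), cv2.minAreaRect(g[:,:2].astype(np.float32)))
E
```

```text
top centre px [764.47755917  33.8692959   54.33838486] bench [ 4.48887211e+02 -9.08241360e+01 -2.44078912e-01]
544 [765.55232005  34.72265448 164.78856311] 1.6854310975753606
grip 104 [507.0425717   16.00484755  84.49777263] [500.35952049 -59.09886199  62.02727054] [543.21629118 139.83545449  97.80507693] ((518.1256103515625, 41.789955139160156), (199.66757202148438, 33.20719528198242), 85.0881118774414)
scene centre px [779.42992068  27.88825762  41.11337395] bench [ 3.35789632e+02 -8.78663111e+01  3.01332036e-01]
1416 [768.41773982  31.43509253 165.20912578] 1.2718698513986766
grip 165 [514.3554806    6.38540774  81.14238416] [503.96037877 -15.67861505  62.09318831] [519.84110821  35.04524916  94.17624502] ((511.959716796875, 9.601346969604492), (50.6732063293457, 15.85036849975586), 88.40602111816406)
```

```bash
python3 - <<'E'
from h import *
T=np.load("top0.npz");S=np.load("scene0.npz")
for n,c in(("top",T),("scene",S)):
    X=cloud(c);im=c["pixels"].astype(int)
    m=(im.max(2)<35)&(X[...,2]>55)&(X[...,2]<100)&(X[...,0]>480)&(X[...,0]<545)&(abs(X[...,1]-15)<60)
    v,u=np.nonzero(m);g=X[m];print(n,m.sum(),u.min(),u.max(),v.min(),v.max(),g.mean(0))
    top=g[g[:,2]>88];print("topface",len(top),top.mean(0),cv2.minAreaRect(top[:,:2].astype(np.float32)))
    for a in np.linspace(g[:,1].min(),g[:,1].max(),2):pass
    pf=np.polyfit(g[:,1],g[:,0],1);print("slope dx/dy",pf, "yrange",g[:,1].min(),g[:,1].max())
    # feature heights along gap region: print cloud clusters z>28 knuckle
E
python3 - <<'E'
import sys;sys.path.insert(0,'.')
from h import *
T=np.load("top0.npz");S=np.load("scene0.npz")
a=T["pixels"][:,:,::-1]
k=[a[155:190,210:245],a[185,:][None] if 0 else a[190:225,215:250],a[145:180,283:318],a[185:220,283:318]]
k=[cv2.resize(x,(400,400),interpolation=cv2.INTER_CUBIC) for x in k]
cv2.imwrite("pics/k1.png",cv2.resize(np.vstack([np.hstack(k[:2]),np.hstack(k[2:])]),(600,600)))
b=S["pixels"][:,:,::-1]
k=[b[200:235,330:365],b[195:230,298:333],b[250:285,305:340],b[233:268,262:297]]
k=[cv2.resize(x,(400,400),interpolation=cv2.INTER_CUBIC) for x in k]
cv2.imwrite("pics/k2.png",cv2.resize(np.vstack([np.hstack(k[:2]),np.hstack(k[2:])]),(600,600)))
E
```

```text
top 75 260 275 205 209 [504.41131974  13.31554352  86.13241659]
topface 40 [506.30980536  13.63219193  92.71361847] ((506.4695129394531, 12.126543998718262), (7.727061748504639, 42.48280715942383), 0.7807835936546326)
slope dx/dy [-1.24699225e-02  5.04577364e+02] yrange -9.525875421865637 36.49261361248141
scene 168 280 292 203 222 [514.4071125    4.28600895  78.93311352]
topface 56 [512.45469911   8.74664399  91.48908678] ((511.96234130859375, 11.312511444091797), (14.164925575256348, 47.51586151123047), 0.422275185585022)
slope dx/dy [5.87215102e-02 5.14155432e+02] yrange -15.678615048817894 35.045249157115606
```

View pics/k1.png

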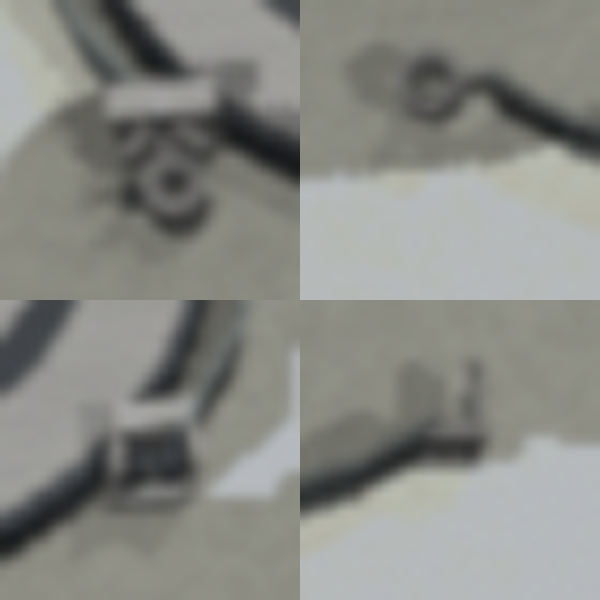

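View pics/k2.png

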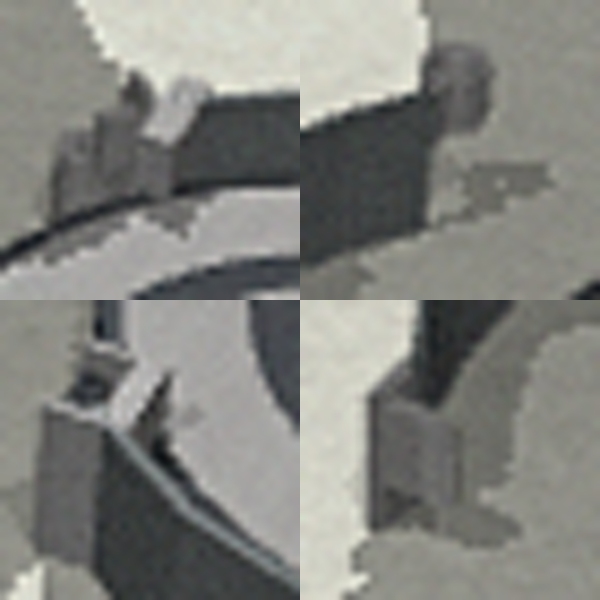

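```bash
python3 - <<'E'
from h import *
T=np.load("top0.npz");S=np.load("scene0.npz")
h=ray(T,229.7,175.6,32);e=ray(T,229.9,199.5,56);print("hinge",h,"eye",e)
for c0 in([765.55,34.72],[766.5,33.5]):
    d=h[:2]-c0;print(np.hypot(*d),np.hypot(136.6,118.7),"yaw",np.degrees(np.arctan2(d[1],d[0])-np.arctan2(118.7,-136.6)))
# catch top box corners (z=56) : stop block top strip and outer; in top view
for p in((151,415),(150,493)):
    print("catch",ray(T,283+p[0]/8.571-.5,145+(p[1]-300)/8.571-.5,56))
# saddle strip
print("saddle strip ends",[ray(T,210+x/8.571-.5,155+y/8.571-.5,56) for x,y in((107,100),(215,93))])
print("gate catch end strip",[ray(T,283+(x-300)/8.571-.5,185+(y-300)/8.571-.5,56) for x,y in((430,447),(484,443))])
# lugs
print("lugs",ray(T,190+70/4-.5,70+247/4-.5,0),ray(T,190+512/4-.5,70+277/4-.5,0))
# gate arc fit
for n,c in(("top",T),("scene",S)):
    X=cloud(c);m=(X[...,2]>42)&(X[...,2]<60)&(X[...,0]>490)&(X[...,0]<575)&(abs(X[...,1]-15)<150)
    p=X[m]; print(n,m.sum(),p.min(0),p.max(0))
    if n=="scene":
        np.save("gatepts.npy",p)
    from scipy.optimize import least_squares
    r=least_squares(lambda q:np.hypot(p[:,0]-q[0],p[:,1]-q[1])-165,[680,15],loss="soft_l1");print(r.x,np.median(abs(r.fun)))
E
```

```text
hinge [617.9008146  135.73908194  32.        ] eye [533.9012063  131.19863294  56.        ]
178.89979560174493 180.9675385255599 yaw 6.610074934872558
180.37335662051373 180.9675385255599 yaw 6.460635012565911
catch [671.66381204 -88.35872838  56.        ]
catch [641.58506865 -87.89330919  56.        ]
saddle strip ends [array([641.69290931, 158.78963061,  56.        ]), array([644.81191829, 119.09605814,  56.        ])]
gate catch end strip [array([529.06894544, -80.24847811,  56.        ]), array([530.75394315, -99.94766798,  56.        ])]
lugs [778.87012743 217.50010625   0.        ] [ 757.03168002 -150.02908188    0.        ]
top 170 [ 509.07554706 -100.83824283   42.11984951] [560.80341419 143.72628167  59.80855761]
[670.40919482  18.35677038] 3.221504599146641
scene 319 [ 505.57757116 -103.18987097   42.14322126] [564.13834216 144.54005169  59.90972104]
[675.61013736  14.27569007] 2.2097417520597276
```

```bash
cat >> h.py <<'E'
from scipy.spatial.transform import Rotation as Ro
def plan(env,pos,yawdeg):
    # tool pointing down with tool y at world heading yawdeg
    s=env.read_state();q=s["eef_rot"];R=Ro.from_quat([q[1],q[2],q[3],q[0]])
    a=np.radians(yawdeg);y=np.array([np.cos(a),np.sin(a),0]);z=np.array([0,0,-1.]);x=np.cross(y,z)
    Rt=Ro.from_matrix(np.c_[x,y,z])
    print("now",s["ee_pos"].round(2),"heading",np.degrees(np.arctan2(*R.as_matrix()[[1,0],1])).round(2),"F",s["wrist_force"].round(1),"gap",round(s["finger_gap"],2),"t",round(s["clock"],2))
    print("turn",(R.inv()*Rt).as_rotvec().round(4),"shift",R.inv().apply(np.asarray(pos)-s["ee_pos"]).round(2))
E
python3 - <<'E'
from h import *
from bench import env
plan(env,[509.5,11.5,140],0.5)
T=np.load("top0.npz");print(ray(T,267.5,206.5,90))
# pin: rack top-hole coordinates
E
```

```text
now [201.12 591.28 230.61] heading 71.22 F [0.2 0.  0.4] gap 85.54 t 0.1
turn [-1.1000e-03  1.0000e-03  1.2343e+00] shift [-478.61 -449.49   91.32]
[505.27068039  13.62628831  90.        ]
```

Emit:
{"name": "send_rows", "arguments": {"increments": "0 0 0.12 -45 -40 0 1; 0 0 0.24 -95 -85 0 1; 0 0 0.37 -145 -135 0 1; 0 0 0.5 -195 -185 0 1; 0 0 0.63 -245 -232 10 1; 0 0 0.76 -295 -280 20 1; 0 0 0.89 -345 -325 40 1; 0 0 1.02 -395 -370 60 1; 0 0 1.13 -440 -412 80 1; 0 0 1.234 -478.6 -449.5 91 1"}}

```text
clock: 1.35
ee_pos: [489.7, 48.5, 150.6]
eef_rot: [0.0, 0.705, 0.709, -0.001]
wrist_force: [0.8, 1.1, 0.1]
finger_gap: 85.2
```

```bash
python3 - <<'E'
from h import *
from bench import env
plan(env,[509.5,11.5,80],0.5)
for n in("scene","top"):
    c=env.read_camera(n); np.savez(n+"1.npz",**c)
    cv2.imwrite(f"pics/{n}1.png",c["pixels"][:,:,::-1])
E
```

```text
now [489.68  48.47 150.61] heading 0.35 F [0.8 1.1 0.1] gap 85.22 t 1.35
turn [-0.0004  0.0013 -0.0026] shift [-37.    19.62  70.65]
```

View pics/scene1.png

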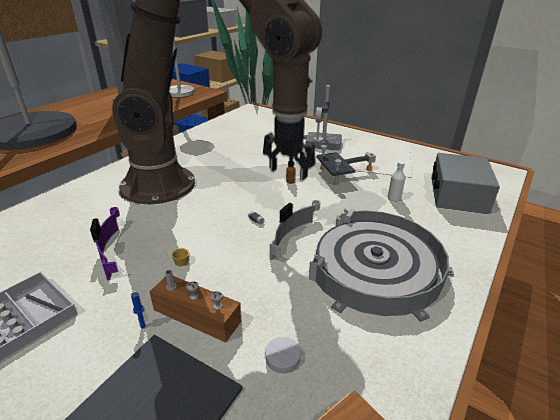

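View pics/top1.png

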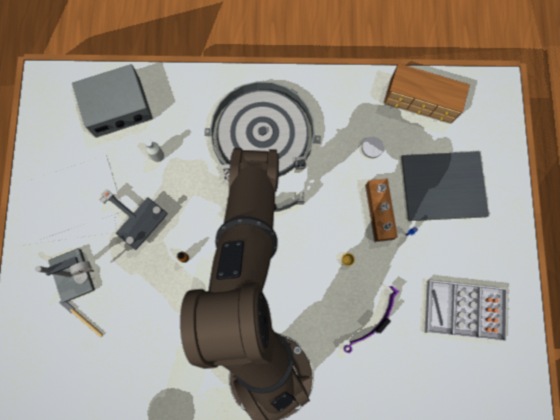

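The scene view shows the gripper at about (288,150), above the gate grip at (287,212). In the top view the arm hides the gate. Now I move over it and then down.

Emit:
{"name": "send_rows", "arguments": {"increments": "0 0 -0.0026 -18 10 0 1; 0 0 -0.0026 -37 19.6 0 1; 0 0 -0.0026 -37 19.6 0 1; 0 0 -0.0026 -37 19.6 0 1; 0 0 -0.0026 -37 19.6 0 1; 0 0 -0.0026 -37 19.6 0 1; 0 0 -0.0026 -37 19.6 0 1; 0 0 -0.0026 -37 19.6 0 1; 0 0 -0.0026 -37 19.6 0 1; 0 0 -0.0026 -37 19.6 0 1"}}

```text
clock: 2.7
ee_pos: [510.1, 5.8, 150.4]
eef_rot: [0.002, 0.707, 0.707, -0.002]
wrist_force: [-0.2, 0.2, 0.9]
finger_gap: 85.5
```

```bash
python3 - <<'E'
from h import *
from bench import env
plan(env,[509.5,11.5,62],0.5)
c=env.read_camera("scene"); np.savez("scene2.npz",**c)
cv2.imwrite(f"pics/scene2.png",cv2.resize(c["pixels"][100:280,200:400,::-1],None,fx=3,fy=3,interpolation=cv2.INTER_CUBIC))
p=env.read_state()["ee_pos"]; print(p,proj(c,p), "crop",(proj(c,p)-[200,100])*3)
E
```

```text
now [510.08   5.81 150.37] heading -0.03 F [-0.2  0.2  0.9] gap 85.51 t 2.7
turn [-0.0004  0.0052 -0.0092] shift [ 6.14 -0.55 88.34]
[510.05887096   5.80113909 150.35623721] [285.07264034 188.91949032] crop [255.21792103 266.75847097]
```

View pics/scene2.png

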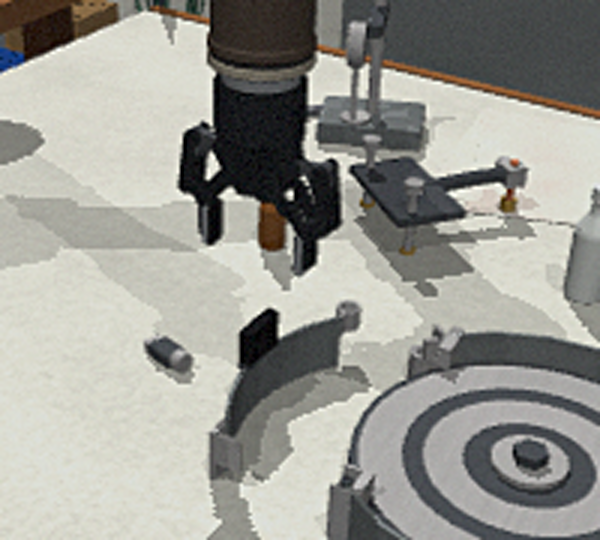

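The gripper straddles the grip at crop ~(257,335): fingertips are at (210,243) and (303,270), and the projected TCP agrees. Descending.

Emit:
{"name": "send_rows", "arguments": {"increments": "0 0.005 -0.009 6 -0.5 20 1; 0 0.005 -0.009 6 -0.5 40 1; 0 0.005 -0.009 6 -0.5 60 1; 0 0.005 -0.009 6 -0.5 75 1; 0 0.005 -0.009 6 -0.5 84 1; 0 0.005 -0.009 6 -0.5 87.5 1; 0 0.005 -0.009 6 -0.5 87.5 1; 0 0.005 -0.009 6 -0.5 87.5 1; 0 0.005 -0.009 6 -0.5 87.5 1; 0 0.005 -0.009 6 -0.5 87.5 1"}}

```text
clock: 4.0
ee_pos: [509.7, 11.4, 63.1]
eef_rot: [0.0, 0.704, 0.71, -0.0]
wrist_force: [-0.5, -0.9, 0.3]
finger_gap: 85.8
```

```bash
python3 - <<'E'
from h import *
from bench import env
plan(env,[509.5,11.5,62],0.5)
E
```

```text
now [509.66  11.4   63.06] heading 0.49 F [-0.5 -0.9  0.3] gap 85.78 t 4.0
turn [-0.      0.     -0.0002] shift [ 0.1  -0.16  1.06]
```

Emit:
{"name": "send_rows", "arguments": {"increments": "0 0 0 0 0 0 0;0 0 0 0 0 0 0;0 0 0 0 0 0 0;0 0 0 0 0 0 0;0 0 0 0 0 0 0;0 0 0 0 0 0 0;0 0 0 0 0 0 0;0 0 0 0 0 0 0;0 0 0 0 0 0 0;0 0 0 0 0 0 0", "grip_force": 70}}

```text
clock: 5.25
ee_pos: [509.6, 11.4, 63.2]
eef_rot: [-0.0, 0.704, 0.71, 0.0]
wrist_force: [-2.1, 0.1, 6.8]
finger_gap: 13.3
```

```bash
python3 - <<'E'
from h import *
from bench import env
plan(env,[509.5,11.5,62],0.5)
c=env.read_camera("scene"); np.savez("scene3.npz",**c)
cv2.imwrite(f"pics/scene3.png",cv2.resize(c["pixels"][170:320,240:440,::-1],None,fx=4,fy=4,interpolation=cv2.INTER_CUBIC))
E
```

```text
now [509.62  11.42  63.19] heading 0.48 F [-2.1  0.1  6.8] gap 13.26 t 5.25
turn [-0.0001 -0.0001 -0.0003] shift [ 0.08 -0.12  1.19]
```

View pics/scene3.png

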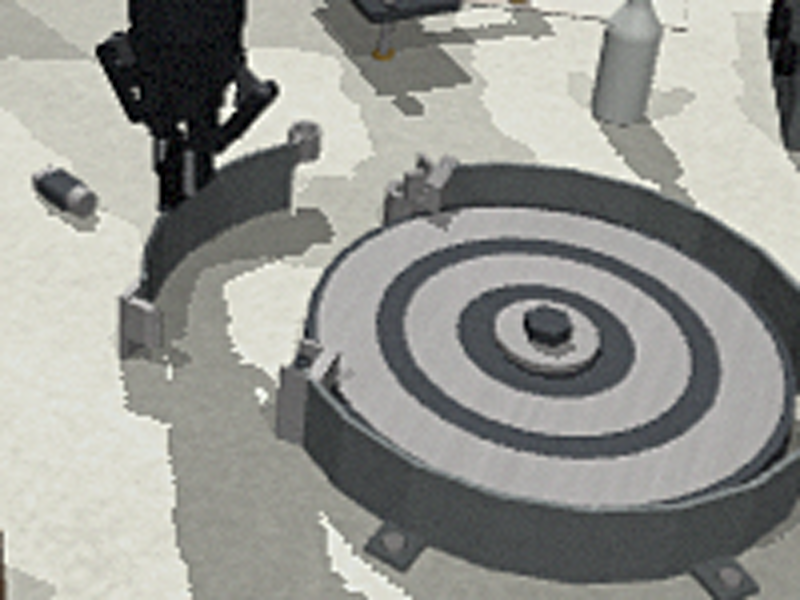

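```bash
python3 - <<'E'
from h import *
from bench import env
plan(env,[558.3,9.7,66],6.4)
E
```

```text
now [509.59  11.43  63.17] heading 0.48 F [-1.7  0.3  5.6] gap 13.28 t 5.3
turn [-1.000e-04 -1.000e-04 -1.033e-01] shift [-2.14 48.7  -2.84]
```

Emit:
{"name": "send_rows", "arguments": {"increments": "0 0 0 0 0 -2.8 0;0 0 0 0 0 -2.8 0;0 0 -0.05 -1 12 -2.8 0;0 0 -0.103 -2.1 25 -2.8 0;0 0 -0.103 -2.1 37 -2.8 0;0 0 -0.103 -2.1 48.7 -2.8 0;0 0 -0.103 -2.1 48.7 -2.8 0;0 0 -0.103 -2.1 48.7 -2.8 0;0 0 -0.103 -2.1 48.7 -2.8 0;0 0 -0.103 -2.1 48.7 -2.8 0"}}

```text
clock: 6.55
ee_pos: [558.0, 9.8, 66.0]
eef_rot: [-0.0, 0.667, 0.745, -0.0]
wrist_force: [-0.3, -0.5, -5.5]
finger_gap: 12.7
```

```bash
python3 - <<'E'
from h import *
from bench import env
plan(env,[603,14.7,66],6.4)
for n in("scene","top"):
    c=env.read_camera(n); np.savez(n+"4.npz",**c)
    a=c["pixels"][:,:,::-1]
    a=a[190:290,260:360] if n=="scene" else a[140:220,210:320]
    cv2.imwrite(f"pics/{n}4.png",cv2.resize(a,None,fx=6 if n=="scene" else 7,fy=6 if n=="scene" else 7,interpolation=cv2.INTER_CUBIC))
E
```

```text
now [558.01   9.77  66.02] heading 6.38 F [-0.3 -0.5 -5.5] gap 12.7 t 6.55
turn [-0.0002 -0.0002 -0.0003] shift [-1.000e-01  4.526e+01  1.000e-02]
```

View pics/scene4.png

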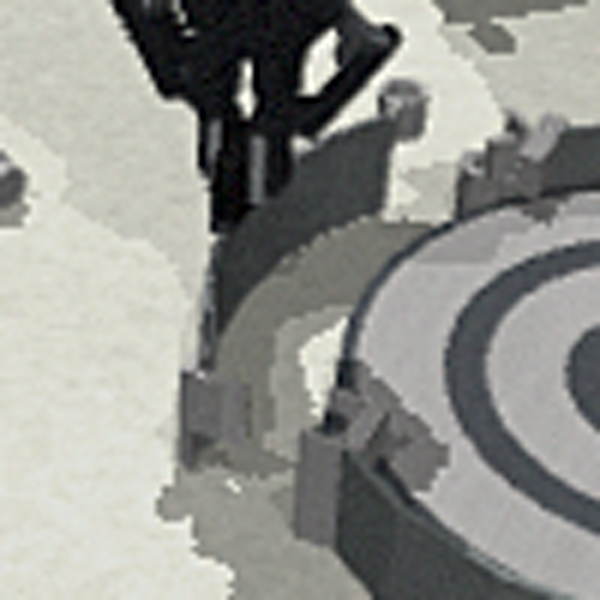

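View pics/top4.png

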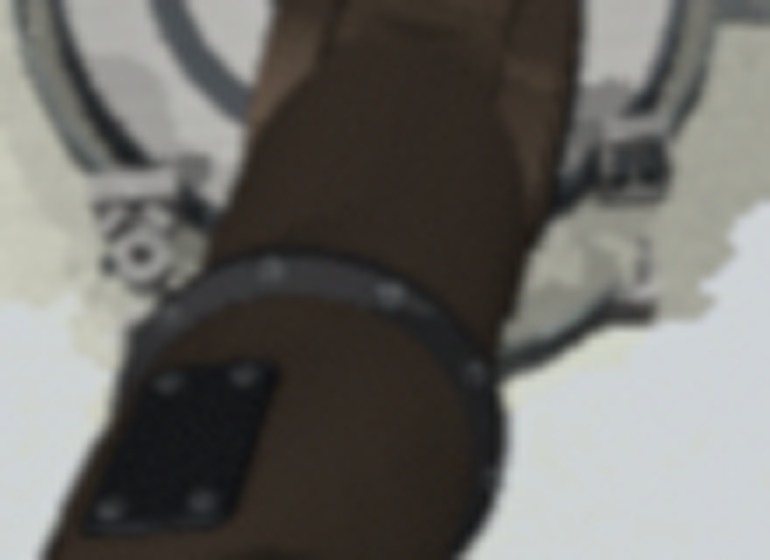

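```bash
python3 - <<'E'
from h import *
def tf(o,a,p):
    a=np.radians(a);return np.array([o[0]+np.cos(a)*p[0]-np.sin(a)*p[1],o[1]+np.sin(a)*p[0]+np.cos(a)*p[1],p[2]])
g=[558,9.8];G=[767,33.1]
for n,(x0,y0,x1,y1),f in(("scene",(260,190,360,290),6),("top",(210,140,320,220),7)):
    c=np.load(n+"4.npz");a=cv2.resize(c["pixels"][y0:y1,x0:x1,::-1],None,fx=f,fy=f,interpolation=cv2.INTER_CUBIC)
    def dot(X,col):
        p=(proj(c,X)-[x0,y0]+.5)*f; cv2.circle(a,tuple(int(round(v)) for v in p),3,col,-1)
    for p in([28.4,118.7,58.8],[53,-111,52.8],[53,-111,37.8]):dot(tf(g,6.4,p),(0,0,255))
    for p in([-136.6,118.7,32],[-112,-111,50],[-124.6,118.7,56]):dot(tf(G,6.4,p),(0,255,0))
    for t in np.radians(np.arange(-130,131,10)):dot(tf(G,6.4,[165*np.cos(t),165*np.sin(t),56]),(255,255,0))
    cv2.imwrite(f"pics/{n}4d.png",a)
E
```

```text
(no output)
```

View pics/scene4d.png

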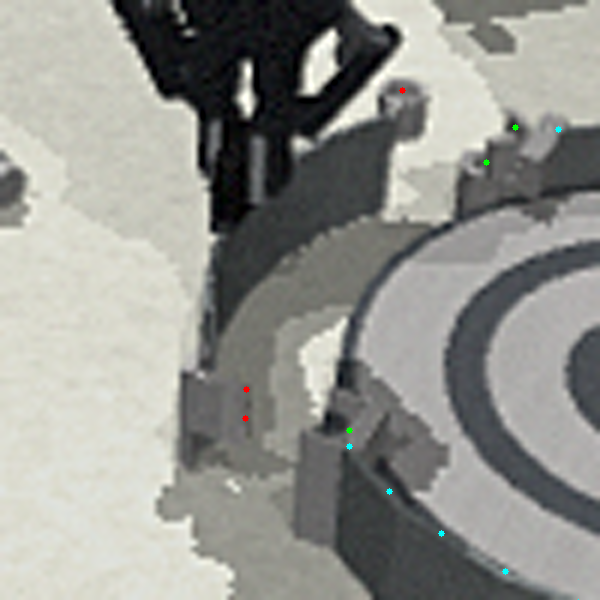

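View pics/top4d.png

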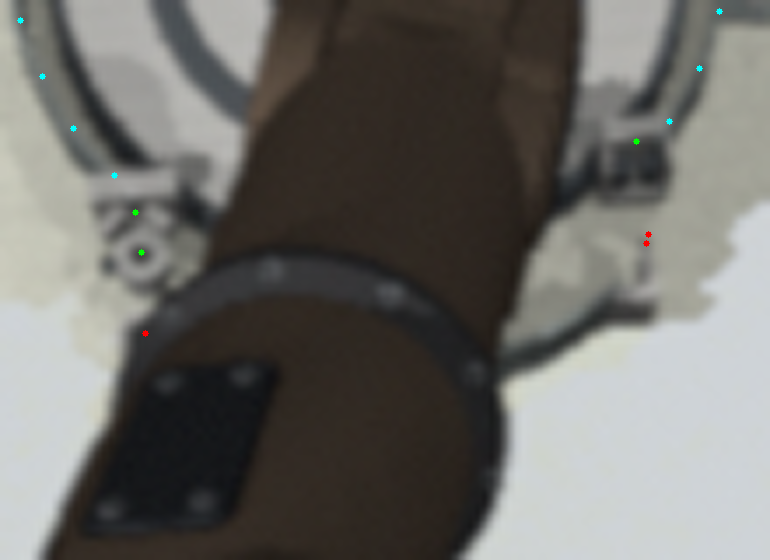

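The projected model points (red for the gate, green and cyan for the guard) fall on the seen knuckle bores, blade, catch and rim in both views, to within about 1 px. I'll advance along tool y in stages and watch the force.

Emit:
{"name": "send_rows", "arguments": {"increments": "0 0 0 0 4 0.5 0;0 0 0 0 9 1 0;0 0 0 0 14 1 0;0 0 0 0 18 1 0;0 0 0 0 22 1 0;0 0 0 0 25 1 0;0 0 0 0 28 1 0;0 0 0 0 30 1 0;0 0 0 0 30 1 0;0 0 0 0 30 1 0"}}

```text
clock: 7.9
ee_pos: [587.9, 13.0, 65.0]
eef_rot: [-0.0, 0.667, 0.745, -0.0]
wrist_force: [-0.9, 0.4, -3.8]
finger_gap: 12.7
```

```bash
python3 - <<'E'
from h import *
from bench import env
plan(env,[603,14.7,65],6.4)
c=env.read_camera("top"); cv2.imwrite("pics/top5.png",cv2.resize(c["pixels"][140:220,210:320,::-1],None,fx=7,fy=7,interpolation=cv2.INTER_CUBIC))
E
```

```text
now [587.85  13.05  65.04] heading 6.38 F [-0.9  0.4 -3.8] gap 12.74 t 7.9
turn [-0.0002 -0.0002 -0.0004] shift [-0.04 15.24  0.04]
```

View pics/top5.png

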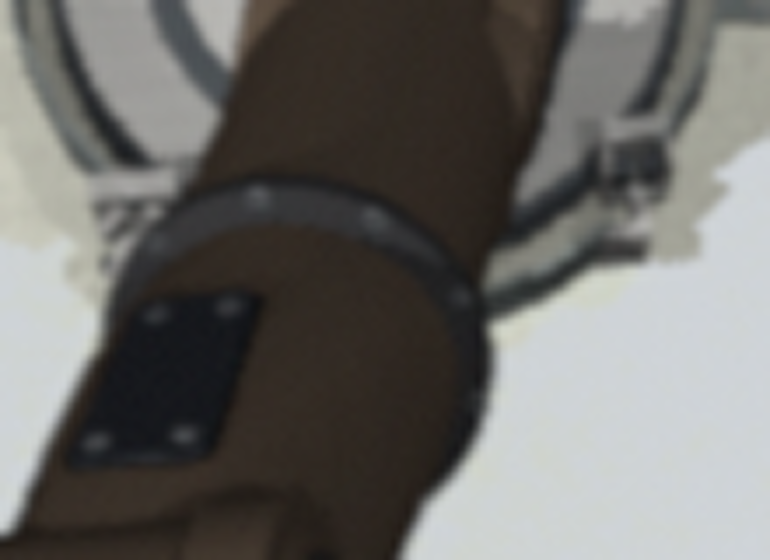

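The blade is entering the catch mouth at about (640,190) with no contact force yet. Continuing slowly.

Emit:
{"name": "send_rows", "arguments": {"increments": "0 0 0 0 1 0 0;0 0 0 0 2 0 0;0 0 0 0 3 0 0;0 0 0 0 4 0 0;0 0 0 0 5 0 0;0 0 0 0 6 0 0;0 0 0 0 7 0 0;0 0 0 0 8 0 0;0 0 0 0 9 0 0;0 0 0 0 9.5 0 0"}}

```text
clock: 9.2
ee_pos: [597.2, 13.8, 64.9]
eef_rot: [-0.0, 0.667, 0.745, -0.0]
wrist_force: [-3.5, -3.9, -4.9]
finger_gap: 12.9
```

```bash
python3 - <<'E'
from h import *
from bench import env
plan(env,[603,14.7,65],6.4); print(env.read_state()["torque"])
E
```

```text
now [597.16  13.81  64.94] heading 6.36 F [-3.5 -3.9 -4.9] gap 12.86 t 9.2
turn [-0.0006  0.     -0.0008] shift [ 0.24  5.9  -0.06]
[-0.86395335  0.67259941 -0.46360059]
```

Emit:
{"name": "send_rows", "arguments": {"increments": "0 0 0 0 0.5 0 0;0 0 0 0 1 0 0;0 0 0 0 1.5 0 0;0 0 0 0 2 0 0;0 0 0 0 2.5 0 0;0 0 0 0 3 0 0;0 0 0 0 3.5 0 0;0 0 0 0 4 0 0;0 0 0 0 4.5 0 0;0 0 0 0 4.5 0 0"}}

```text
clock: 10.45
ee_pos: [601.0, 14.3, 64.8]
eef_rot: [-0.001, 0.667, 0.745, -0.001]
wrist_force: [-5.4, -4.4, -3.4]
finger_gap: 13.1
```

```bash
python3 - <<'E'
from h import *
from bench import env
plan(env,[603,14.7,65],6.4); print(env.read_state()["torque"])
E
```

```text
now [600.95  14.32  64.84] heading 6.36 F [-5.4 -4.4 -3.4] gap 13.07 t 10.45
turn [-0.0019 -0.0002 -0.0006] shift [ 0.15  2.08 -0.16]
[-0.97855119  1.26209664 -0.50739818]
```

Emit:
{"name": "send_rows", "arguments": {"increments": "0 0 0 0 0.5 0 0;0 0 0 0 1 0 0;0 0 0 0 1.5 0 0;0 0 0 0 2 0 0;0 0 0 0 2.5 0 0;0 0 0 0 3 0 0;0 0 0 0 3 0 0;0 0 0 0 3 0 0;0 0 0 0 3 0 0;0 0 0 0 3 0 0"}}

```text
clock: 11.7
ee_pos: [602.0, 14.1, 64.5]
eef_rot: [-0.002, 0.667, 0.745, -0.002]
wrist_force: [-8.7, -5.6, -1.2]
finger_gap: 13.1
```

```bash
python3 - <<'E'
from h import *
from bench import env
plan(env,[603,14.7,65],6.4); print(env.read_state()["torque"])
E
```

```text
now [602.    14.14  64.48] heading 6.38 F [-8.7 -5.6 -1.2] gap 13.05 t 11.7
turn [-0.0056 -0.0002 -0.0004] shift [ 0.45  1.06 -0.52]
[-1.26834773  2.09990708 -0.10969873]
```

Emit:
{"name": "send_rows", "arguments": {"increments": "0 0 0 -0.3 1 0 0;0 0 0 -0.6 2 0 0;0 0 0 -0.6 2.5 0 0;0 0 0 -0.6 3 0 0;0 0 0 -0.6 3.5 0 0;0 0 0 -0.6 4 0 0;0 0 0 -0.6 4.5 0 0;0 0 0 -0.6 4.5 0 0;0 0 0 -0.6 4.5 0 0;0 0 0 -0.6 4.5 0 0"}}

```text
clock: 12.95
ee_pos: [603.8, 13.5, 63.9]
eef_rot: [-0.004, 0.666, 0.746, -0.004]
wrist_force: [-11.2, -5.6, 0.9]
finger_gap: 12.8
```

```bash
python3 - <<'E'
from h import *
from bench import env
plan(env,[603,14.7,65],6.4); print(env.read_state()["torque"])
c=env.read_camera("top"); np.savez("top6.npz",**c);cv2.imwrite("pics/top6.png",cv2.resize(c["pixels"][140:220,210:320,::-1],None,fx=7,fy=7,interpolation=cv2.INTER_CUBIC))
c=env.read_camera("scene"); np.savez("scene6.npz",**c);cv2.imwrite("pics/scene6.png",cv2.resize(c["pixels"][190:290,260:360,::-1],None,fx=6,fy=6,interpolation=cv2.INTER_CUBIC))
E
```

```text
now [603.84  13.51  63.91] heading 6.44 F [-11.2  -5.6   0.9] gap 12.81 t 12.95
turn [-0.0108 -0.0001  0.0008] shift [ 1.28 -0.71 -1.08]
[-1.28488238  2.5388413   0.38047763]
```

View pics/top6.png

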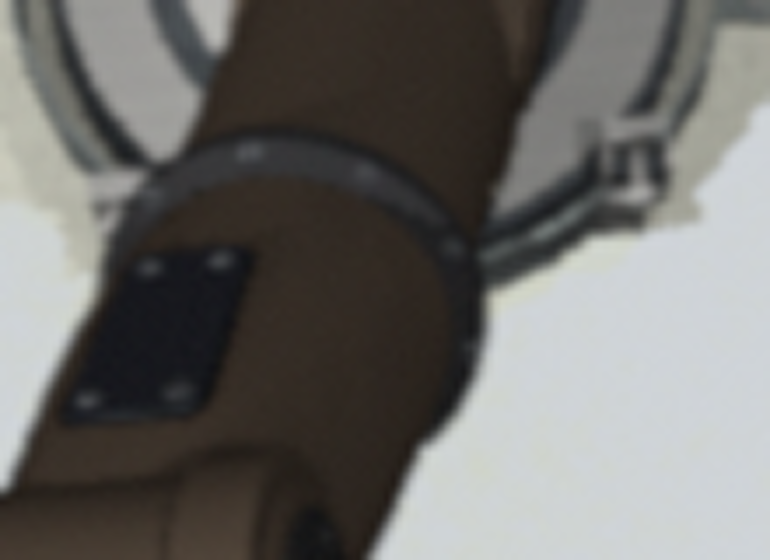

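View pics/scene6.png

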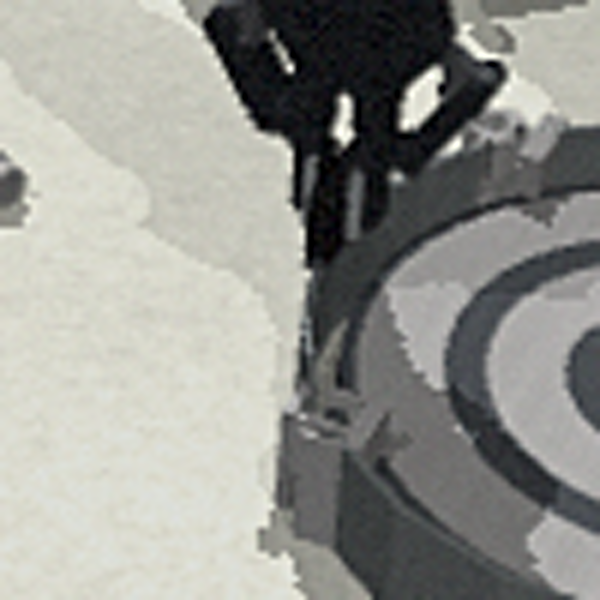

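Emit:
{"name": "send_rows", "arguments": {"increments": "-0.005 0 0 0.3 1 -0.3 0;-0.011 0 0 0.3 2 -0.6 0;-0.011 0 0 0.3 2.5 -0.6 0;-0.011 0 0 0.3 3 -0.6 0;-0.011 0 0 0.3 3.5 -0.6 0;-0.011 0 0 0.3 4 -0.6 0;-0.011 0 0 0.3 4 -0.6 0;-0.011 0 0 0.3 4 -0.6 0;-0.011 0 0 0.3 4 -0.6 0;-0.011 0 0 0.3 4 -0.6 0"}}

```text
clock: 14.3
ee_pos: [603.9, 13.5, 63.7]
eef_rot: [-0.003, 0.666, 0.746, -0.003]
wrist_force: [-15.7, -5.9, 2.3]
finger_gap: 13.1
```

```bash
python3 - <<'E'
from h import *
from bench import env
plan(env,[603,14.7,65],6.4); print(env.read_state()["torque"])
E
```

```text
now [603.89  13.48  63.7 ] heading 6.5 F [-15.7  -5.9   2.3] gap 13.05 t 14.3
turn [-0.0073 -0.0003  0.0017] shift [ 1.32 -0.76 -1.29]
[-1.4259293   3.32765671  0.38155387]
```

Emit:
{"name": "send_rows", "arguments": {"increments": "-0.007 0 0 0 3 -0.3 0;-0.007 0 0 0 4 -0.3 0;-0.007 0 0 0 4.5 -0.3 0;-0.007 0 0 0 5 -0.3 0;-0.007 0 0 0 5.5 -0.3 0;-0.007 0 0 0 6 -0.3 0;-0.007 0 0 0 6.5 -0.3 0;-0.007 0 0 0 7 -0.3 0;-0.007 0 0 0 7 -0.3 0;-0.007 0 0 0 7 -0.3 0"}}

```text
clock: 15.55
ee_pos: [604.1, 13.5, 63.6]
eef_rot: [-0.005, 0.666, 0.746, -0.004]
wrist_force: [-27.5, -6.5, 18.1]
finger_gap: 12.7
```

```bash
python3 - <<'E'
from h import *
from bench import env
plan(env,[603,14.7,65],6.4); print(env.read_state()["torque"])
c=env.read_camera("top"); np.savez("top7.npz",**c);cv2.imwrite("pics/top7.png",cv2.resize(c["pixels"][140:190,280:320,::-1],None,fx=12,fy=12,interpolation=cv2.INTER_CUBIC))
E
```

```text
now [604.1   13.46  63.57] heading 6.53 F [-27.5  -6.5  18.1] gap 12.73 t 15.55
turn [-0.0127 -0.0019  0.0022] shift [ 1.36 -0.97 -1.41]
[-1.38527293  5.78810238  0.29909037]
```

View pics/top7.png

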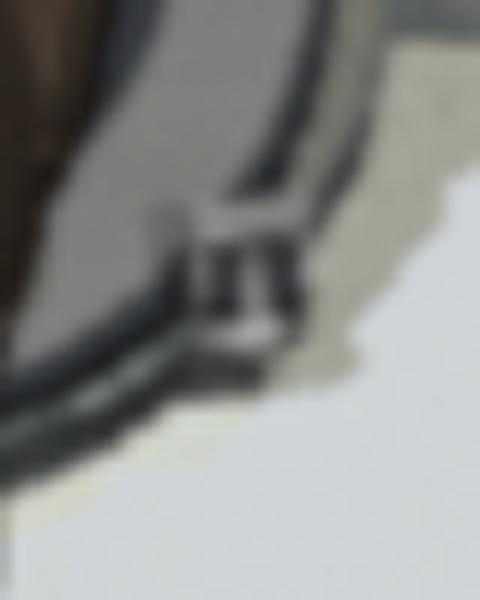

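Emit:
{"name": "send_rows", "arguments": {"increments": "-0.012 0 -0.01 0.5 3 -0.5 0;-0.012 0 -0.02 0.5 4 -0.5 0;-0.012 0 -0.03 0.5 4 -0.5 0;-0.012 0 -0.03 0.5 4 -0.5 0;-0.012 0 -0.03 0.5 4 -0.5 0;-0.012 0 -0.03 0.5 4 -0.5 0;-0.012 0 -0.03 0.5 4 -0.5 0;-0.012 0 -0.03 0.5 4 -0.5 0;-0.012 0 -0.03 0.5 4 -0.5 0;-0.012 0 -0.03 0.5 4 -0.5 0"}}

```text
clock: 16.85
ee_pos: [603.9, 13.4, 63.6]
eef_rot: [-0.004, 0.655, 0.755, -0.002]
wrist_force: [-16.3, -5.7, 7.5]
finger_gap: 13.2
```

```bash
python3 - <<'E'
from h import *
from bench import env
plan(env,[603,14.7,65],6.4); print(env.read_state()["torque"])
E
```

```text
now [603.94  13.43  63.6 ] heading 8.11 F [-16.3  -5.7   7.5] gap 13.23 t 16.85
turn [-0.0081 -0.0031  0.0298] shift [ 1.39 -0.77 -1.39]
[-1.25679899  3.69039605 -1.14697048]
```

```bash
python3 - <<'E'
from h import *
from bench import env
c=env.read_camera("top"); np.savez("top8.npz",**c);p=np.load("top7.npz")["pixels"]
f=lambda q:cv2.resize(q[145:185,275:315,::-1],(400,400),interpolation=cv2.INTER_CUBIC)
cv2.imwrite("pics/top8.png",np.hstack([f(p),f(c["pixels"])]))
c=env.read_camera("scene"); np.savez("scene8.npz",**c);p=np.load("scene6.npz")["pixels"]
f=lambda q:cv2.resize(q[195:275,290:370,::-1],(400,400),interpolation=cv2.INTER_CUBIC)
cv2.imwrite("pics/scene8.png",np.hstack([f(p),f(c["pixels"])]))
E
```

```text
(no output)
```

View pics/top8.png

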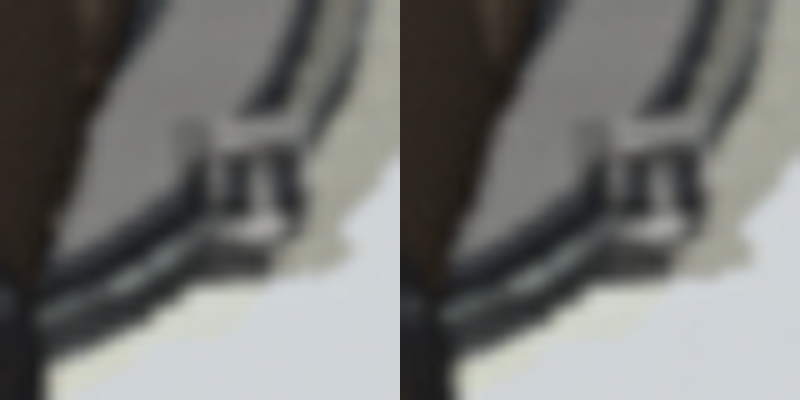

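View pics/scene8.png

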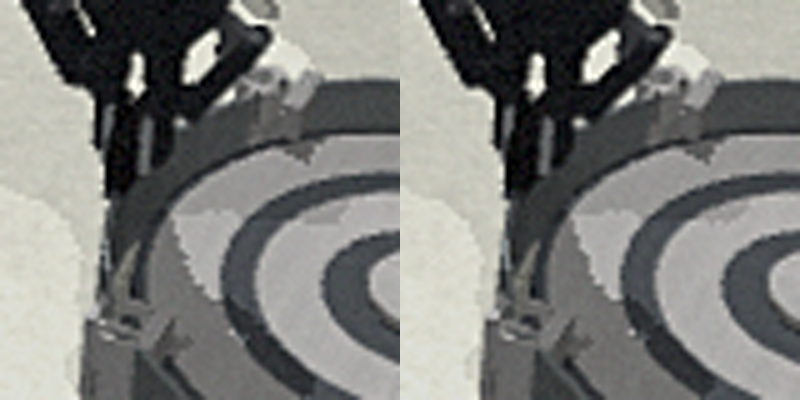

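Emit:
{"name": "send_rows", "arguments": {"increments": "-0.008 0 0.02 0.5 3 -0.5 0;-0.008 0 0.04 0.5 4 -0.5 0;-0.008 0 0.05 0.5 4 -0.5 0;-0.008 0 0.05 0.5 4 -0.5 0;-0.008 0 0.05 0.5 4 -0.5 0;-0.008 0 0.05 0.5 4 -0.5 0;-0.008 0 0.05 0.5 5 -0.5 0;-0.008 0 0.03 0.5 5 -0.5 0;-0.008 0 0.03 0.5 5 -0.5 0;-0.008 0 0.03 0.5 5 0 0"}}

```text
clock: 18.2
ee_pos: [604.0, 13.5, 63.5]
eef_rot: [-0.004, 0.666, 0.746, -0.002]
wrist_force: [-22.5, -6.3, 19.6]
finger_gap: 12.6
```

```bash
python3 - <<'E'
from h import *
from bench import env
plan(env,[603,14.7,65],6.4); print(env.read_state()["torque"])
E
```

```text
now [603.96  13.48  63.49] heading 6.43 F [-22.5  -6.3  19.6] gap 12.57 t 18.2
turn [-0.0091 -0.0036  0.0005] shift [ 1.32 -0.83 -1.5 ]
[-1.60951     4.91104129  0.38967134]
```

Emit:
{"name": "send_rows", "arguments": {"increments": "0 0 0 0 0 0 0;0 0 0 0 0 0 0.5;0 0 0 0 0 0 1;0 0 0 0 0 0 1;0 0 0 0 0 0 1;0 0 0 0 0 -10 1;0 0 0 0 0 -30 1;0 0 0 0 0 -60 1;0 0 0 0 0 -90 1;0 0 0 0 0 -110 1"}}

```text
clock: 19.45
ee_pos: [605.6, 13.1, 175.8]
eef_rot: [-0.004, 0.666, 0.746, -0.001]
wrist_force: [0.1, 0.3, -0.8]
finger_gap: 85.4
```

```bash
python3 - <<'E'
from h import *
T=np.load("top0.npz");S=np.load("scene0.npz")
from bench import env
# rack geometry from top and scene clouds
for n,c in(("top",T),("scene",S)):
    im=c["pixels"].astype(int);X=cloud(c)
    m=(im[...,0]>im[...,2]*1.6)&(X[...,2]>50)&(X[...,2]<65)&(abs(X[...,0]-520)<160)&(X[...,1]>-330)&(X[...,1]<-150)
    p=X[m][:,:2].astype(np.float32);print(n,m.sum(),cv2.minAreaRect(p),X[m][:,2].mean())
    Z=X[...,2];k=(Z>70)&(Z<110)&(abs(X[...,0]-520)<160)&(X[...,1]>-330)&(X[...,1]<-150)
    nl,lab,st,ce=cv2.connectedComponentsWithStats(k.astype(np.uint8))
    for i in range(1,nl):
        if st[i,4]>5: q=X[lab==i];print(ce[i],st[i],q.mean(0),q.max(0))
plan(env,[520,-200,170],0)
E
```

```text
top 338 ((507.9000549316406, -317.3487243652344), (189.44117736816406, 26.537029266357422), 0.9309547543525696) 57.5048937813104
[378.63636364 187.18181818] [378 184   2   7  11] [ 569.03874741 -327.46420047   91.15452519] [ 577.97913314 -324.60397527   95.62337878]
scene 313 ((517.6758422851562, -318.214111328125), (175.5612030029297, 26.326370239257812), 1.1049102544784546) 57.452357816233125
[219.71428571 291.85714286] [217 291   6   3   7] [ 571.53647592 -327.93617315   91.13061026] [ 577.78002437 -326.0780836    91.83159919]
now [605.62  13.06 175.78] heading 6.42 F [ 0.1  0.3 -0.8] gap 85.41 t 19.45
turn [-0.0072 -0.0033  0.112 ] shift [-202.18 -108.84    5.8 ]
```

```bash
python3 - <<'E'
from h import *
T=np.load("top0.npz");S=np.load("scene0.npz")
from bench import env
for n,c in(("top",T),("scene",S)):
    im=c["pixels"].astype(int);X=cloud(c)
    m=(im[...,0]>im[...,2]*1.6)&(X[...,2]>52)&(X[...,2]<64)&(abs(X[...,0]-500)<160)&(X[...,1]>-440)&(X[...,1]<-250)
    p=X[m][:,:2].astype(np.float32);print(n,m.sum(),cv2.minAreaRect(p),X[m][:,2].mean())
    Z=X[...,2];k=(Z>66)&(Z<115)&(abs(X[...,0]-500)<160)&(X[...,1]>-440)&(X[...,1]<-250)
    nl,lab,st,ce=cv2.connectedComponentsWithStats(k.astype(np.uint8))
    for i in range(1,nl):
        if st[i,4]>5: q=X[lab==i];print(ce[i].round(1),st[i],q.mean(0).round(1),q.min(0).round(1),q.max(0).round(1))
a=cv2.resize(T["pixels"][175:245,360:410,::-1],None,fx=8,fy=8,interpolation=cv2.INTER_CUBIC);b=cv2.resize(S["pixels"][260:330,145:195,::-1],None,fx=8,fy=8,interpolation=cv2.INTER_CUBIC)
cv2.imwrite("pics/r2.png",np.hstack([a,b]))
E
```

```text
top 915 ((510.0242919921875, -344.2358093261719), (190.2464599609375, 64.08980560302734), 7.264490127563477) 57.954317975356844
[381.4 187.4] [377 184   9   9  56] [ 568.6 -336.1   90.8] [ 557.2 -348.2   66.5] [ 579.8 -324.6   99.8]
[384.5 206.1] [381 202   8   9  56] [ 509.6 -343.5   91.2] [ 497.  -354.7   67.5] [ 522.9 -331.7   99.4]
[387.6 225.4] [384 222   8   8  38] [ 449.3 -350.1   93.6] [ 442.6 -358.2   66.2] [ 458.7 -343.5  108.9]
[413.7 229.9] [410 227   8   7  38] [ 437.1 -429.7   89.6] [ 430.3 -437.5   68.8] [ 444.8 -423.   105.1]
scene 1662 ((511.0861511230469, -346.76483154296875), (193.05894470214844, 63.912933349609375), 7.138228416442871) 57.4292585523634
[169.6 278.2] [165 270  10  18 123] [ 456.2 -356.1   88.3] [ 444.1 -362.7   66.1] [ 463.1 -345.5  104.9]
[192.6 287.3] [187 281  12  15 118] [ 515.5 -348.4   88.9] [ 500.5 -358.6   67. ] [ 524.5 -334.3   98.3]
[216.6 297. ] [211 291  12  15 129] [ 574.3 -340.7   89. ] [ 561.3 -351.2   66. ] [ 583.6 -326.1   98.8]
[136.1 299.4] [131 292  10  16 111] [ 444.  -434.5   85.4] [ 433.4 -439.9   66. ] [ 448.9 -425.3   99.4]
```

View pics/r2.png

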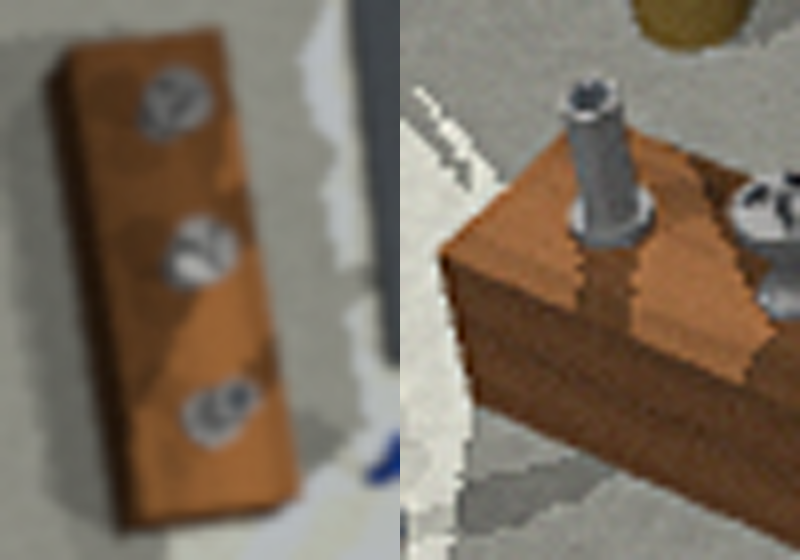

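```bash
python3 - <<'E'
from h import *
T=np.load("top0.npz");S=np.load("scene0.npz")
from bench import env
print(tri(T,(389.5,223.9),S,(168.5,271.6)), ray(T,389.5,223.9,103), ray(S,168.5,271.6,103))
plan(env,[451,-353,160],-82.8)
E
```

```text
[ 452.5021217  -353.45294106  103.13152334] [ 452.39403149 -353.64397679  103.        ] [ 452.60674022 -353.15816503  103.        ]
now [605.62  13.06 175.78] heading 6.42 F [ 0.1  0.3 -0.8] gap 85.41 t 19.45
turn [-0.0084  0.0026  1.5571] shift [-346.55 -194.44   15.87]
```

Emit:
{"name": "send_rows", "arguments": {"increments": "0 0 0.15 -30 -17 0 0.6;0 0 0.31 -65 -36 0 0.6;0 0 0.47 -105 -58 0 0.6;0 0 0.64 -145 -80 0 0.6;0 0 0.8 -185 -103 3 0.6;0 0 0.97 -225 -125 6 0.6;-0.006 0 1.13 -265 -148 10 0.6;-0.008 0 1.29 -300 -168 13 0.6;-0.008 0.002 1.45 -330 -185 15 0.6;-0.008 0.002 1.557 -347 -194.5 16 0.6"}}

```text
clock: 20.7
ee_pos: [449.9, -355.5, 160.6]
eef_rot: [0.0, 0.998, 0.06, 0.0]
wrist_force: [0.7, 0.3, 0.2]
finger_gap: 51.4
```

```bash
python3 - <<'E'
from h import *
from bench import env
plan(env,[452.4,-353.4,130],-82.8)
c=env.read_camera("top"); np.savez("top9.npz",**c)
s=env.read_camera("scene"); np.savez("scene9.npz",**s)
cv2.imwrite("pics/top9.png",cv2.resize(c["pixels"][140:220,210:320,::-1],None,fx=7,fy=7,interpolation=cv2.INTER_CUBIC))
cv2.imwrite("pics/scene9.png",cv2.resize(s["pixels"][190:290,260:360,::-1],None,fx=6,fy=6,interpolation=cv2.INTER_CUBIC))
E
```

```text
now [ 449.9  -355.46  160.64] heading -83.17 F [0.7 0.3 0.2] gap 51.37 t 20.7
turn [ 0.0009  0.     -0.0065] shift [ 2.73 -1.78 30.64]
```

View pics/top9.png

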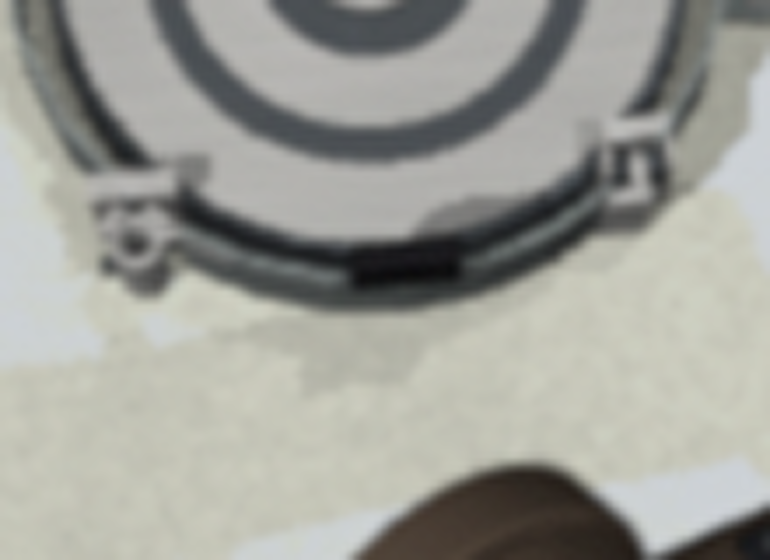

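View pics/scene9.png

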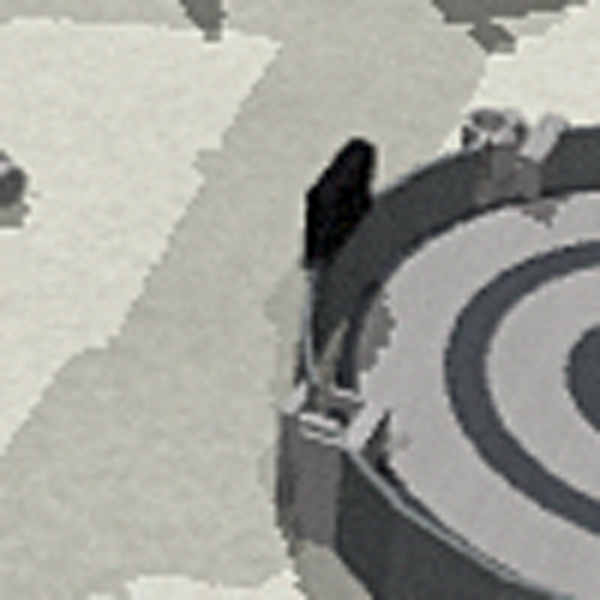

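Gate is in the gap: in the top view the knuckle bore is at (133,243), over the fixed one, and the blade meets the catch strip at (632,180). Now I'll put numbers on it.

```bash
python3 - <<'E'
from h import *
def tf(o,a,p):
    a=np.radians(a);return np.array([o[0]+np.cos(a)*p[0]-np.sin(a)*p[1],o[1]+np.sin(a)*p[0]+np.cos(a)*p[1],p[2]])
T=np.load("top9.npz");S=np.load("scene9.npz")
print("eye top",ray(T,228.5,174.2,56),"scene",ray(S,342.0,210.3,56))
print("model eye from TCP",tf([603.96,13.5],6.4,[28.4,118.7,56]), "blade",tf([603.96,13.5],6.4,[53,-111,35]))
print("guard-model hinge",tf([767,33.1],6.4,[-136.6,118.7,32]),"hinge top",ray(T,229.7,175.6,32))
f=lambda c,x,y:cv2.resize(c["pixels"][y:y+30,x:x+30,::-1],(400,400),interpolation=cv2.INTER_CUBIC)
cv2.imwrite("pics/e9.png",np.hstack([f(T,214,159),f(S,328,196)]))
E
```

```text
eye top [615.61013838 137.58411497  56.        ] scene [621.33949501 133.26674903  56.        ]
model eye from TCP [618.95164665 134.62596968  56.        ] blade [669.00275119 -90.90038562  35.        ]
guard-model hinge [618.01993999 135.83359586  32.        ] hinge top [617.9008146  135.73908194  32.        ]
```

View pics/e9.png

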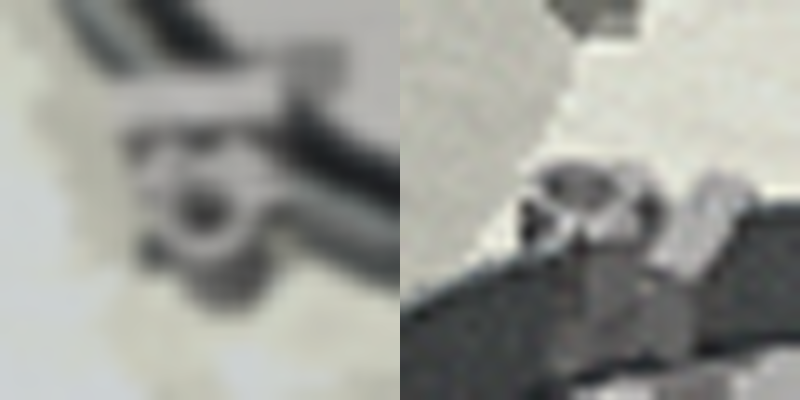

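The eye averages about (617.7,135.6) over both cameras, against the hinge at (617.9,135.7), so the gate is home. Now going down on the pin.

Emit:
{"name": "send_rows", "arguments": {"increments": "0 0 -0.0065 2.7 -1.8 10 0.6;0 0 -0.0065 2.7 -1.8 20 0.6;0 0 -0.0065 2.7 -1.8 35 0.6;0 0 -0.0065 2.7 -1.8 50 0.6;0 0 -0.0065 2.7 -1.8 65 0.6;0 0 -0.0065 2.7 -1.8 80 0.6;0 0 -0.0065 2.7 -1.8 89 0.6;0 0 -0.0065 2.7 -1.8 92 0.6;0 0 -0.0065 2.7 -1.8 92 0.6;0 0 -0.0065 2.7 -1.8 92 0.6"}}

```text
clock: 22.05
ee_pos: [452.3, -354.0, 69.0]
eef_rot: [0.001, 0.998, 0.064, 0.0]
wrist_force: [-0.0, -0.5, 0.4]
finger_gap: 51.0
```

```bash
python3 - <<'E'
from h import *
from bench import env
plan(env,[452.4,-353.4,69],-82.8)
S=env.read_camera("scene")
cv2.imwrite("pics/s10.png",cv2.resize(S["pixels"][230:330,120:240,::-1],None,fx=6,fy=6,interpolation=cv2.INTER_CUBIC))
E
```

```text
now [ 452.32 -354.04   69.  ] heading -82.71 F [-0.  -0.5  0.4] gap 50.98 t 22.05
turn [0.0021 0.0001 0.0015] shift [ 0.16 -0.63 -0.  ]
```

View pics/s10.png

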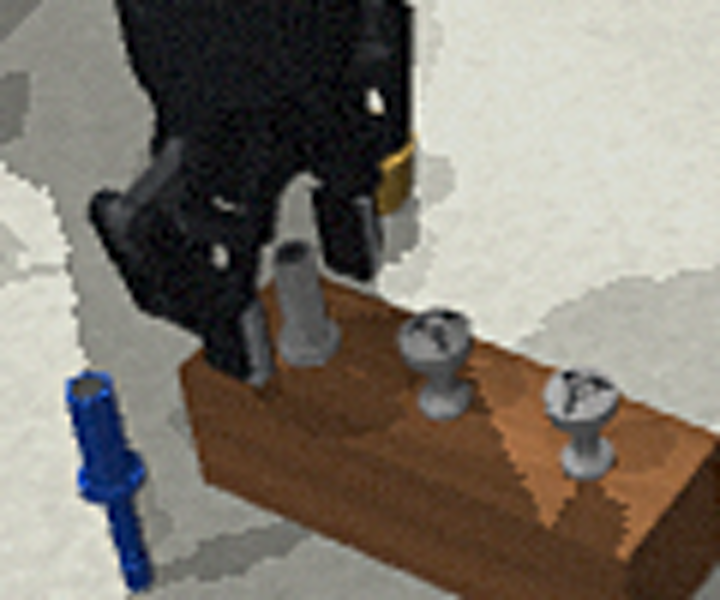

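The fingers straddle the pin at (300,300), clear of the dops. Closing.

Emit:
{"name": "send_rows", "arguments": {"increments": "0 0 0 0 0 0 0.3;0 0 0 0 0 0 0.15;0 0 0 0 0 0 0;0 0 0 0 0 0 0;0 0 0 0 0 0 0;0 0 0 0 0 0 0;0 0 0 0 0 0 0;0 0 0 0 0 -2 0;0 0 0 0 0 -5 0;0 0 0 0 0 -10 0", "grip_force": 60}}

```text
clock: 23.35
ee_pos: [452.2, -353.5, 79.0]
eef_rot: [0.001, 0.998, 0.064, -0.0]
wrist_force: [0.5, 1.9, -2.1]
finger_gap: 12.8
```

```bash
python3 - <<'E'
from h import *
from bench import env
plan(env,[452.4,-353.4,150],-82.8)
S=env.read_camera("scene")
cv2.imwrite("pics/s11.png",cv2.resize(S["pixels"][230:330,120:240,::-1],None,fx=6,fy=6,interpolation=cv2.INTER_CUBIC))
E
```

```text
now [ 452.2  -353.49   78.97] heading -82.7 F [ 0.5  1.9 -2.1] gap 12.8 t 23.35
turn [0.0012 0.0005 0.0017] shift [ 1.700e-01  3.000e-02 -7.103e+01]
```

View pics/s11.png

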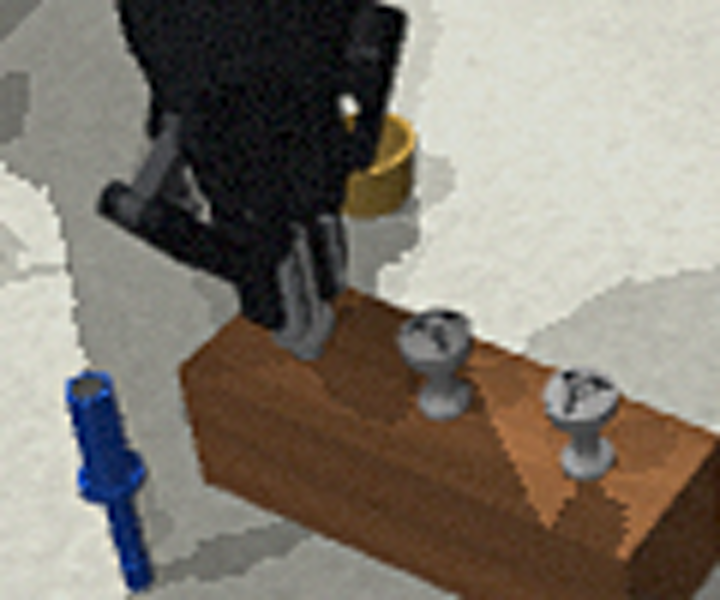

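Emit:
{"name": "send_rows", "arguments": {"increments": "0 0 0 0 0 -15 0;0 0 0 0 0 -40 0;0 0 0 0 0 -65 0;0 0 0 0 0 -90 0;0 0 0 0 0 -105 0;0 0 0 0 0 -105 0;0 0 0 0 0 -105 0;0 0 0 0 0 -105 0;0 0 0 0 0 -105 0;0 0 0 0 0 -105 0"}}

```text
clock: 24.65
ee_pos: [452.2, -353.4, 184.3]
eef_rot: [0.001, 0.998, 0.064, -0.0]
wrist_force: [-0.6, -1.0, -1.5]
finger_gap: 13.1
```

```bash
python3 - <<'E'
from h import *
from bench import env
plan(env,[618.3,135.3,184],-33)
c=env.read_camera("scene"); np.savez("scene12.npz",**c)
cv2.imwrite("pics/s12.png",cv2.resize(c["pixels"][200:320,120:240,::-1],None,fx=5,fy=5,interpolation=cv2.INTER_CUBIC))
p=env.read_state()["ee_pos"]
for d in(-11,-63): print(proj(c,p+[0,0,d]),(proj(c,p+[0,0,d])-[120,200]+.5)*5)
E
```

```text
now [ 452.2  -353.41  184.29] heading -82.71 F [-0.6 -1.  -1.5] gap 13.13 t 24.65
turn [ 8.000e-04  9.000e-04 -8.676e-01] shift [ 2.2679e+02 -4.6367e+02 -3.5000e-01]
[163.2497405  245.49622652] [218.74870248 229.98113262]
[167.02479263 265.02177686] [237.62396316 327.60888432]
```

View pics/s12.png

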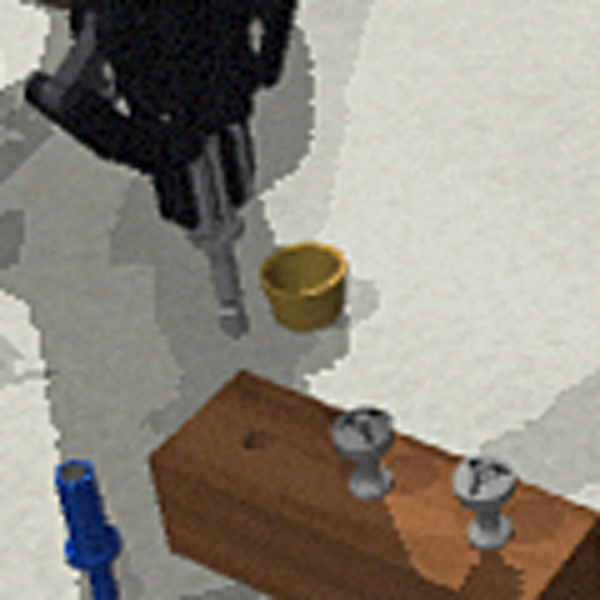

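The pin is held upright, and its tip at (236,332) matches the prediction to within 1 px. Carrying it to the hinge.

Emit:
{"name": "send_rows", "arguments": {"increments": "0 0 -0.06 16 -32 0 0;0 0 -0.15 40 -80 0 0;0 0 -0.25 66 -135 0 0;0 0 -0.36 93 -190 0 0;0 0 -0.46 120 -245 0 0;0 0 -0.56 147 -300 0 0;0 0 -0.66 173 -355 0 0;0 0 -0.76 200 -408 0 0;0 0 -0.84 218 -446 0 0;0 0 -0.868 226.8 -463.7 0 0"}}

```text
clock: 25.95
ee_pos: [618.5, 138.3, 183.2]
eef_rot: [0.0, 0.878, 0.479, -0.0]
wrist_force: [-0.3, -0.9, -0.7]
finger_gap: 13.1
```

Emit:
{"name": "send_rows", "arguments": {"increments": "0 0 0 0 0 0 0;0 0 0 0 0 0 0;0 0 0 0 0 0 0;0 0 0 0 0 0 0;0 0 0 0 0 0 0;0 0 0 0 0 0 0;0 0 0 0 0 0 0;0 0 0 0 0 0 0;0 0 0 0 0 0 0;0 0 0 0 0 0 0"}}

```text
clock: 27.2
ee_pos: [618.5, 138.3, 183.2]
eef_rot: [0.0, 0.878, 0.479, -0.0]
wrist_force: [-0.0, 0.1, -1.2]
finger_gap: 12.9
```

```bash
python3 - <<'E'
from h import *
from bench import env
plan(env,[618.3,135.3,125],-33)
E
```

```text
now [618.52 138.34 183.23] heading -32.71 F [-0.   0.1 -1.2] gap 12.92 t 27.2
turn [-0.0001  0.0011  0.0051] shift [-2.62  1.46 58.24]
```

Emit:
{"name": "send_rows", "arguments": {"increments": "0 0 0.005 -2.6 1.5 6 0;0 0 0.005 -2.6 1.5 14 0;0 0 0.005 -2.6 1.5 24 0;0 0 0.005 -2.6 1.5 34 0;0 0 0.005 -2.6 1.5 44 0;0 0 0.005 -2.6 1.5 52 0;0 0 0.005 -2.6 1.5 56 0;0 0 0.005 -2.6 1.5 58 0;0 0 0.005 -2.6 1.5 58 0;0 0 0.005 -2.6 1.5 58 0"}}

```text
clock: 28.45
ee_pos: [618.6, 135.3, 125.6]
eef_rot: [0.0, 0.879, 0.477, -0.0]
wrist_force: [-0.2, 0.1, -0.8]
finger_gap: 13.2
```

```bash
python3 - <<'E'
from h import *
from bench import env
plan(env,[618.3,135.3,110],-33)
p=env.read_state()["ee_pos"]
for n,(x,y) in (("scene",(322,176)),("top",(210,150))):
    c=env.read_camera(n); np.savez(n+"13.npz",**c)
    cv2.imwrite(f"pics/{n}13.png",cv2.resize(c["pixels"][y:y+50,x:x+50,::-1],None,fx=12,fy=12,interpolation=cv2.INTER_CUBIC))
    for X in(p+[0,0,-63],[618.3,135.3,56]): print(n,(proj(c,X)-[x,y]+.5)*12)
E
```

```text
now [618.56 135.31 125.56] heading -33.0 F [-0.2  0.1 -0.8] gap 13.18 t 28.45
turn [0.0003 0.0006 0.0001] shift [-0.15 -0.22 15.56]
scene [242.00999469 386.74043527]
scene [238.23159213 409.57974203]
top [234.95400817 278.62401819]
top [236.9649615  286.60719674]
```

View pics/scene13.png

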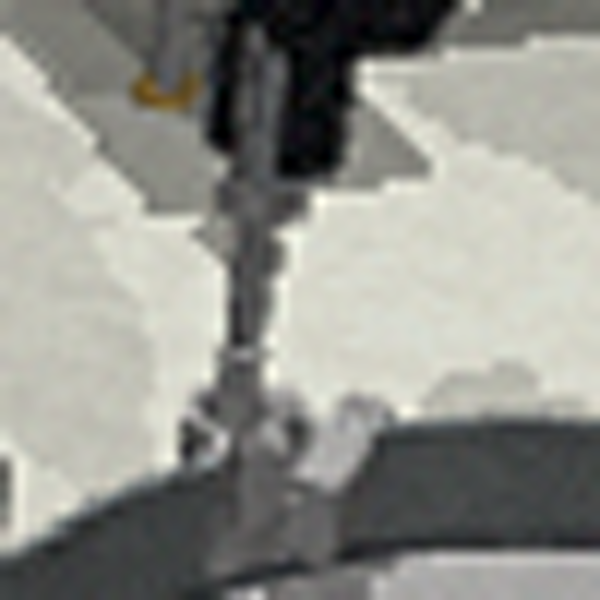

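View pics/top13.png

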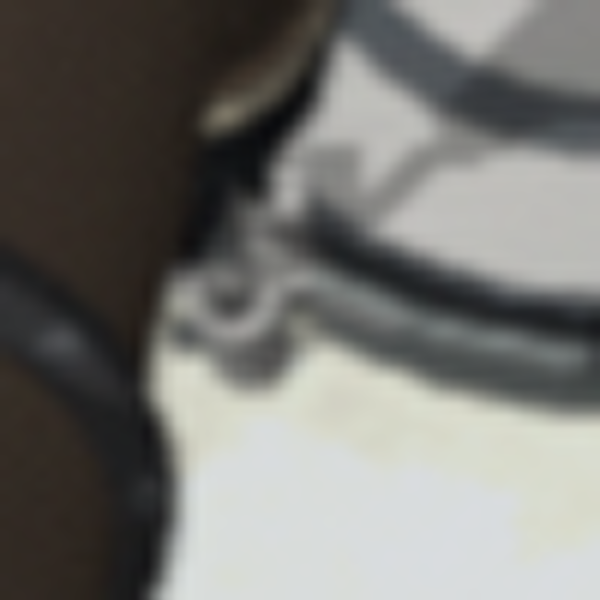

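The pin tip stands over the mouth in both views (scene ~(240,415), knuckle centred ~242). Lowering gently.

Emit:
{"name": "send_rows", "arguments": {"increments": "0 0 0 0 0 2 0;0 0 0 0 0 4 0;0 0 0 0 0 6 0;0 0 0 0 0 7 0;0 0 0 0 0 8 0;0 0 0 0 0 9 0;0 0 0 0 0 10 0;0 0 0 0 0 11 0;0 0 0 0 0 12 0;0 0 0 0 0 12 0"}}

```text
clock: 29.8
ee_pos: [618.4, 135.5, 113.5]
eef_rot: [0.0, 0.879, 0.477, -0.0]
wrist_force: [-0.5, 1.1, 0.3]
finger_gap: 13.1
```

```bash
python3 - <<'E'
from h import *
from bench import env
plan(env,[618.3,135.3,110],-33);print(env.read_state()["torque"])
E
```

```text
now [618.44 135.54 113.47] heading -32.99 F [-0.5  1.1  0.3] gap 13.15 t 29.8
turn [-0.0001  0.0005  0.0002] shift [-0.27  0.02  3.47]
[0.17732435 0.07466162 0.01555262]
```

Emit:
{"name": "send_rows", "arguments": {"increments": "0 0 0 0 0 1 0;0 0 0 0 0 2 0;0 0 0 0 0 3.5 0;0 0 0 0 0 5 0;0 0 0 0 0 6.5 0;0 0 0 0 0 8 0;0 0 0 0 0 9.5 0;0 0 0 0 0 11 0;0 0 0 0 0 12 0;0 0 0 0 0 12 0"}}

```text
clock: 31.05
ee_pos: [618.5, 135.6, 101.3]
eef_rot: [0.0, 0.879, 0.477, -0.0]
wrist_force: [0.1, 3.9, 0.2]
finger_gap: 12.8
```

```bash
python3 - <<'E'
from h import *
from bench import env
plan(env,[618.3,135.3,93],-33);print(env.read_state()["torque"])
E
```

```text
now [618.45 135.64 101.34] heading -32.98 F [0.1 3.9 0.2] gap 12.81 t 31.05
turn [-0.      0.0005  0.0003] shift [-0.36  0.06  8.34]
[ 1.04560105  0.19054409 -0.01174222]
```

Emit:
{"name": "send_rows", "arguments": {"increments": "0 0 0 0.25 -0.15 1 0;0 0 0 0.5 -0.3 2 0;0 0 0 0.5 -0.3 3 0;0 0 0 0.5 -0.3 4 0;0 0 0 0.5 -0.3 5 0;0 0 0 0.5 -0.3 6 0;0 0 0 0.5 -0.3 7 0;0 0 0 0.5 -0.3 8 0;0 0 0 0.5 -0.3 9 0;0 0 0 0.5 -0.3 9 0"}}

```text
clock: 32.3
ee_pos: [618.4, 136.1, 92.2]
eef_rot: [0.0, 0.879, 0.477, -0.0]
wrist_force: [0.5, 0.9, -0.6]
finger_gap: 13.8
```

```bash
python3 - <<'E'
from h import *
from bench import env
plan(env,[618.3,135.3,85],-33);print(env.read_state()["torque"])
E
```

```text
now [618.41 136.08  92.19] heading -32.99 F [ 0.5  0.9 -0.6] gap 13.75 t 32.3
turn [-0.      0.0008  0.0003] shift [-0.71  0.34  7.19]
[0.33912491 0.03972411 0.02019685]
```

Emit:
{"name": "send_rows", "arguments": {"increments": "0 0 0 0 0 1 0;0 0 0 0 0 2 0;0 0 0 0 0 3 0;0 0 0 0 0 4 0;0 0 0 0 0 5 0;0 0 0 0 0 6 0;0 0 0 0 0 7 0;0 0 0 0 0 8 0;0 0 0 0 0 9 0;0 0 0 0 0 10 0"}}

```text
clock: 33.55
ee_pos: [618.5, 136.2, 82.4]
eef_rot: [0.0, 0.879, 0.477, -0.0]
wrist_force: [-1.1, 1.9, 4.6]
finger_gap: 13.1
```

```bash
python3 - <<'E'
from h import *
from bench import env
plan(env,[618.3,135.3,67],-33);print(env.read_state()["torque"])
E
```

```text
now [618.5  136.21  82.4 ] heading -32.98 F [-1.1  1.9  4.6] gap 13.07 t 33.55
turn [-0.      0.0004  0.0003] shift [-0.86  0.33 15.4 ]
[0.45160702 0.43334992 0.03953179]
```

Contact with the ball at 4.6 N, as expected. Continuing down.

Emit:
{"name": "send_rows", "arguments": {"increments": "0 0 0 0.1 0 1 0;0 0 0 0.2 0 2 0;0 0 0 0.2 0 3 0;0 0 0 0.2 0 4 0;0 0 0 0.2 0 5 0;0 0 0 0.2 0 6 0;0 0 0 0.2 0 7 0;0 0 0 0.2 0 8 0;0 0 0 0.2 0 9 0;0 0 0 0.2 0 10 0"}}

```text
clock: 34.8
ee_pos: [618.6, 136.3, 72.3]
eef_rot: [0.0, 0.879, 0.477, -0.0]
wrist_force: [-2.6, 0.9, 3.8]
finger_gap: 12.9
```

```bash
python3 - <<'E'
from h import *
from bench import env
plan(env,[618.3,135.3,67],-33);print(env.read_state()["torque"])
E
```

```text
now [618.55 136.33  72.3 ] heading -32.98 F [-2.6  0.9  3.8] gap 12.92 t 34.8
turn [-0.0001  0.0005  0.0003] shift [-1.    0.35  5.3 ]
[0.31889471 0.55451221 0.03781272]
```

Emit:
{"name": "send_rows", "arguments": {"increments": "0 0 0 0 0 0.6 0;0 0 0 0 0 1.2 0;0 0 0 0 0 1.8 0;0 0 0 0 0 2.4 0;0 0 0 0 0 3 0;0 0 0 0 0 3.5 0;0 0 0 0 0 4 0;0 0 0 0 0 4.5 0;0 0 0 0 0 4.8 0;0 0 0 0 0 4.8 0"}}

```text
clock: 36.05
ee_pos: [618.5, 136.4, 67.4]
eef_rot: [0.0, 0.879, 0.477, -0.0]
wrist_force: [-1.5, 1.5, -1.4]
finger_gap: 13.1
```

```bash
python3 - <<'E'
from h import *
from bench import env
plan(env,[618.3,135.3,67],-33);print(env.read_state()["torque"])
c=env.read_camera("scene");x,y=322,176
cv2.imwrite(f"pics/s14.png",cv2.resize(c["pixels"][y:y+50,x:x+50,::-1],None,fx=12,fy=12,interpolation=cv2.INTER_CUBIC))
E
```

```text
now [618.47 136.36  67.39] heading -32.98 F [-1.5  1.5 -1.4] gap 13.06 t 36.05
turn [-0.0002  0.0006  0.0003] shift [-0.98  0.43  0.39]
[ 3.47837370e-01  3.33897045e-01 -2.06450746e-05]
```

View pics/s14.png

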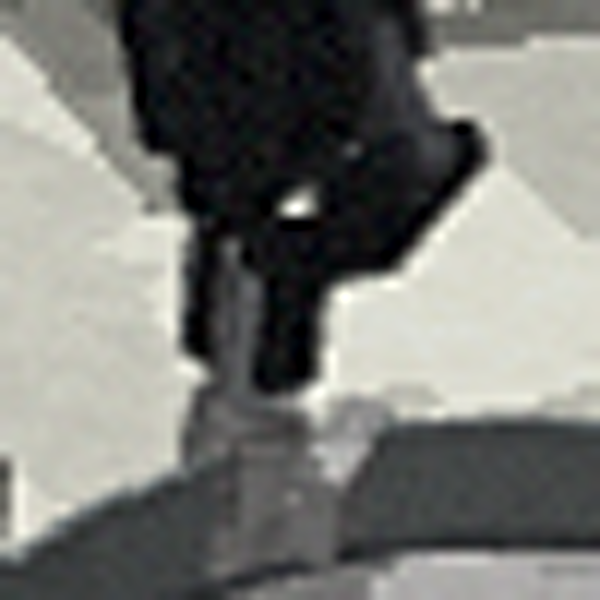

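The force dropped to −1.4 N, which fits the ball reaching the groove. The collar is at the knuckle (245,410). I'll push the last fraction to seat it.

Emit:
{"name": "send_rows", "arguments": {"increments": "0 0 0 0 0 0.3 0;0 0 0 0 0 0.5 0;0 0 0 0 0 0.7 0;0 0 0 0 0 0.9 0;0 0 0 0 0 1.1 0;0 0 0 0 0 1.1 0;0 0 0 0 0 1.1 0;0 0 0 0 0 1.1 0;0 0 0 0 0 1.1 0;0 0 0 0 0 1.1 0"}}

```text
clock: 37.35
ee_pos: [618.7, 136.5, 67.1]
eef_rot: [-0.0, 0.879, 0.477, 0.0]
wrist_force: [-4.6, 1.6, 9.3]
finger_gap: 13.2
```

```bash
python3 - <<'E'
from h import *
from bench import env
plan(env,[618.3,135.3,67],-33);print(env.read_state()["torque"])
E
```

```text
now [618.7  136.45  67.13] heading -32.98 F [-4.6  1.6  9.3] gap 13.17 t 37.35
turn [-0.0001 -0.0003  0.0003] shift [-1.19  0.29  0.13]
[ 3.97935831e-01  1.06469865e+00 -4.61618137e-04]
```

Solid seat: 9.3 N at z 67.1, where home was predicted at 67.0. Releasing.

Emit:
{"name": "send_rows", "arguments": {"increments": "0 0 0 0 0 0 0;0 0 0 0 0 0 0.3;0 0 0 0 0 0 0.6;0 0 0 0 0 0 0.6;0 0 0 0 0 0 0.6;0 0 0 0 0 0 0.6;0 0 0 0 0 -15 0.6;0 0 0 0 0 -45 0.6;0 0 0 0 0 -85 0.6;0 0 0 0 0 -120 0.6"}}

```text
clock: 38.6
ee_pos: [619.0, 136.2, 189.7]
eef_rot: [0.0, 0.879, 0.477, 0.001]
wrist_force: [0.3, -0.4, -1.0]
finger_gap: 51.6
```

Emit:
{"name": "send_rows", "arguments": {"increments": "0 0 0 -20 -20 0 0.6;0 0 0 -50 -50 0 0.6;0 0 0 -90 -80 0 0.6;0 0 0 -120 -110 0 0.6;0 0 0 -150 -140 0 0.6;0 0 0 -180 -160 0 0.6;0 0 0 -200 -170 0 0.6;0 0 0 -200 -170 0 0.6;0 0 0 -200 -170 0 0.6;0 0 0 -200 -170 0 0.6"}}

```text
clock: 39.85
ee_pos: [368.5, 61.3, 189.6]
eef_rot: [0.001, 0.879, 0.477, 0.001]
wrist_force: [0.1, 0.0, 0.2]
finger_gap: 51.2
```

```bash
python3 - <<'E'
from h import *
from bench import env
plan(env,[618.3,135.3,67],-33)
o=[]
for n,(x,y) in (("scene",(318,176)),("top",(205,150))):
    c=env.read_camera(n); np.savez(n+"15.npz",**c)
    o.append(cv2.resize(c["pixels"][y:y+50,x:x+50,::-1],(400,400),interpolation=cv2.INTER_CUBIC))
    for X in([618.5,136,101],[618.5,136,56]): print(n,(proj(c,X)-[x,y]+.5)*8)
cv2.imwrite("pics/f15.png",np.hstack(o))
o=[cv2.resize(np.load("scene15.npz")["pixels"][180:290,260:360,::-1],(400,440)),cv2.resize(np.load("top15.npz")["pixels"][130:220,210:320,::-1],(400,440))]
cv2.imwrite("pics/g15.png",np.hstack(o))
E
```

```text
now [368.5   61.34 189.57] heading -33.01 F [0.1 0.  0.2] gap 51.2 t 39.85
turn [ 0.0019 -0.0014 -0.0001] shift [197.93 168.95 123.17]
scene [205.04270312 164.38075938]
scene [192.21610754 272.33405622]
top [186.85410831 157.67108795]
top [196.20951428 190.56352482]
```

View pics/f15.png

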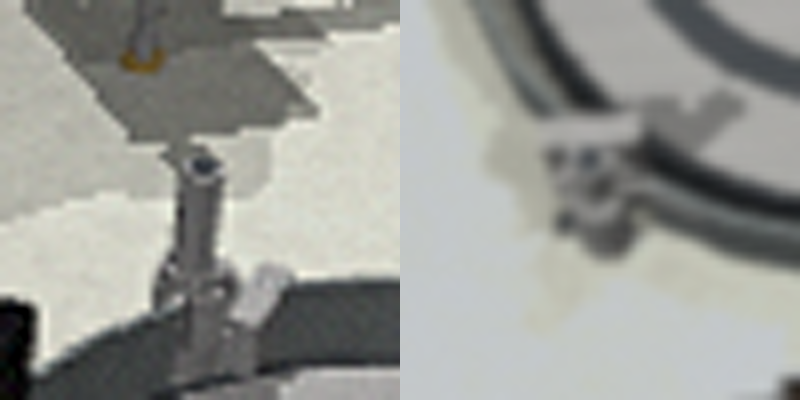

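View pics/g15.png

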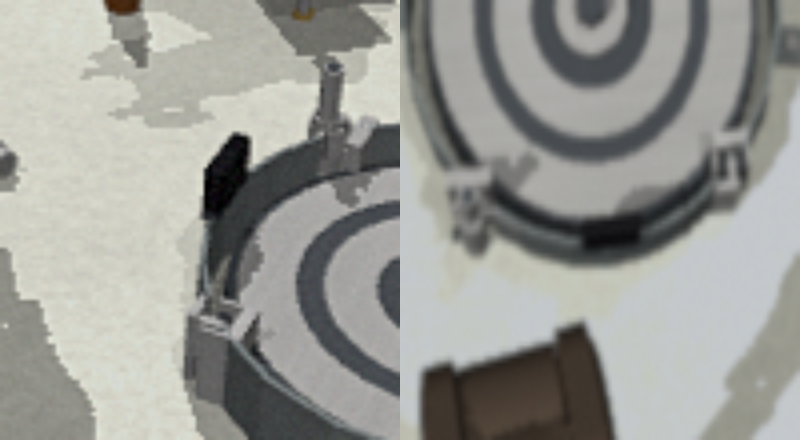

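The pin top is at (204,163), predicted (205,164) for the seated height, and the pin is upright. One last check that the blade did not creep back.

```bash
python3 - <<'E'
from h import *
for n in("top","scene"):
    a=np.load(n+"9.npz")["pixels"];b=np.load(n+"15.npz")["pixels"]
    for nm,(x,y,w,h) in {"top":{"catch":(290,150,22,26),"grip":(255,170,25,16)},"scene":{"catch":(300,250,24,24),"grip":(305,208,22,30)}}[n].items():
        f=lambda q:cv2.cvtColor(q[y:y+h,x:x+w],cv2.COLOR_RGB2GRAY).astype(np.float32)
        print(n,nm,cv2.phaseCorrelate(f(a),f(b),cv2.createHanningWindow((w,h),cv2.CV_32F)))
f=lambda c:cv2.resize(c["pixels"][145:180,285:320,::-1],(400,400),interpolation=cv2.INTER_CUBIC)
cv2.imwrite("pics/c15.png",np.hstack([f(np.load("top9.npz")),f(np.load("top15.npz"))]))
from bench import env
c=env.read_camera("scene");cv2.imwrite("pics/s16.png",c["pixels"][:,:,::-1])
E
```

```text
top catch ((0.08954744403431114, 0.5463647998791821), 1.0047674009829393)
top grip ((0.8256277318143752, -0.034220991448473015), 0.9321945130825042)
scene catch ((-0.29102185705524697, -0.1717838855051479), 0.8866717691222826)
scene grip ((0.041904012658621426, -0.16561388543172129), 0.9734807259506649)
```

View pics/c15.png

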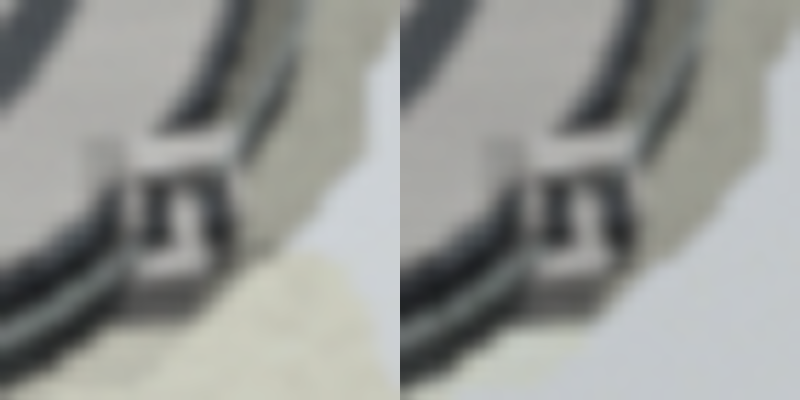

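View pics/s16.png

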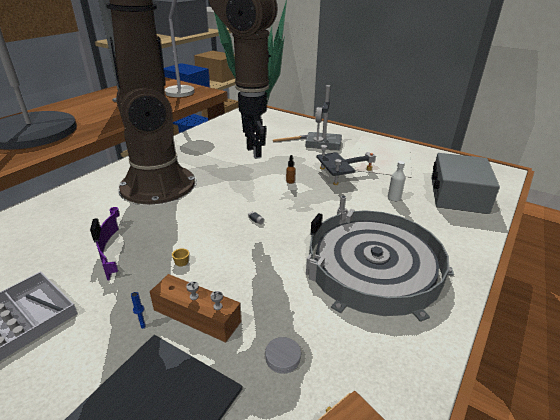

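```bash
python3 - <<'E'
from h import *
a=np.load("top7.npz")["pixels"];b=np.load("top8.npz")["pixels"]
f=lambda q:cv2.cvtColor(q[150:176,290:312],cv2.COLOR_RGB2GRAY).astype(np.float32)
print(cv2.phaseCorrelate(f(a),f(b),cv2.createHanningWindow((22,26),cv2.CV_32F)))
from bench import env
s=env.read_state();print(s["wrist_force"],s["joint_velocities"].round(3),s["clock"])
print(env.finish_job())
E
```

```text
((-0.03934256214634679, 0.534284754817584), 0.9469893037536998)
[-0.55774754  0.24275157  0.33317218] [ 0.001 -0.003  0.001  0.005  0.003 -0.002 -0.002] 40.0
the job is handed in; nothing more can be done
None
```

The gate is in the gap, the pin is through both knuckles with its collar down, and I handed the job in at 40.0 s. I got no verdict, and the blade is the one point I could not fully confirm.

**Gate:** I gripped it by its block, lined it up with the guard (turned about 6.4°) and pushed it in. It stopped solidly, with a wrist push of about 28 N moving it only 0.2 mm further.
- **Knuckle:** averaged over the two cameras, the eye is at about (617.7, 135.6) mm and the hinge at (617.9, 135.7) mm. The single cameras each differ from this by about 3 mm, in opposite directions.
- **Blade:** seen from the top camera it is at the stop to about 1 mm, judged from the same image offset as at the knuckle. The camera is only good to about 1.5 mm there.
- **Image shift I could not explain:** comparing the catch area in the top camera gave an apparent shift of about 0.5 px (1.5 mm) twice. One was between the firm push and a yaw test, the other between the gate's release and the final view. The scene camera showed 0.3 px or less for the second. Moving shadows could explain it, but I did not push again to be certain.

**Pin:** I took it from the rack and lowered it through both knuckles. It met the ball at 4.6 N and clicked past it, and the collar seated solidly at 9.3 N. The seat was within about 0.1 mm of the predicted height.

After release the pin stands upright at the predicted position and height in the scene view. In that view the dops and the other bench items look unmoved, and the arm stands clear of everything.

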